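# Register a plaster mould against the stops

## Robot

A 6-joint arm with a two-finger parallel gripper is mounted at the origin on the work surface; the furniture and walls round the work are solid. World frame = base frame: x ahead of the robot, y to its left, z up, the work surface at z = 0. Lengths are in m, angles in rad, forces in N, time in s.
With the tool pointing down it reaches from about 0.3 to 0.85 m from the base axis. Payload 4.2 kg.
Tool frame: the origin (TCP) lies between the finger pads; the fingertips stand 22 mm ahead of it and the grasp point (between the pads) lies 3 mm ahead of it; z points along the fingers, y is the direction in which the jaws open and shut (so a half turn about z gives the same grasp; the last joint's range is limited). The gripper opens to 91 mm and grips with 3 to 60 N. Pads are 32 mm wide; open, the fingers measure 118 mm over their backs; the gripper's body (76 mm by 178 mm) begins 60 mm behind the grasp point.
Start: joints at [-0.02, 0.32, 1.565, -0, 1.257, -0.02], TCP at [0.575, 0, 0.236] pointing down, gripper open.
Joint ranges: [-3.11, 3.11], [-0.84, 2.01], [0.21, 2.61], [-1.34, 4.49], [0.05, 2.63], [-2.56, 2.56]. Speed limits (rad/s): [2.57, 2.57, 3.14, 3.14, 3.14, 3.14].

## Interface

Orientations are given as a unit quaternion [w, x, y, z].
In Python, from station import bot gives the robot as it stands. The module is installed in compiled form; this text tells all that it offers.
- The arm moves only by the tool arm_command, never from a script. Its argument "plan" is a list of rows, each an object of numbers: "x", "y", "z": the shift along the tool's x, y, z in cm; "ax", "ay", "az": the turn, a rotation vector about the tool's x, y, z in degrees. In form: [{"x": .., "y": .., "z": .., "ax": .., "ay": .., "az": ..}, ...]. A call has 1 to 20 rows; each row is the pose to reach, as a shift and turn from the pose measured when the call began, along the tool's axes at that moment; what a row does not reach only later rows make up. A row lasts 1/8 s, in which the tool goes at most 62.5 mm and 10.7 degrees, less where a joint would pass 70% of its speed; a pose out of reach is approached as far as the arm can. A call with a gripper value outside its range is refused whole. "grip" is the opening, from 0 (shut) to 1 (fully open), set as the call begins (left out, the last holds). The fingers move at their own pace and stop on an object; "newtons" is the grip in N (left out, the last holds). Time passes only in rows, so rows that repeat a pose let the fingers close. It gives the time, the measured TCP pose, the force and the opening at its end, in the units of the state.
- bot.get_state(): the state, without advancing time (a new reading comes with each control period).
- bot.capture(name): name is "scene" or "side" or "wrist"; returns the picture (384x512x3 uint8, red, green, blue); there is no depth.
- bot.calibration(name): a dict with "K" (3x3 intrinsics, pixels), "xyz" and "rotation" of the camera in the world. Camera axes: x right, y down, z forward; pixel columns grow to the right and rows downward; lengths in m; the calibration is good to about 2 mm. A picture is of the moment at which its call begins: read the wrist's pose just before it. calibration takes no time and is no camera call; for the wrist camera it gives the pose at the moment of the call.
- bot.job_done(): hands the job in, once; it reports no verdict.
Trained networks look in the newest picture that a camera, given by its name, has taken for a name from the list of things; names that differ only in an ending like _2 or _b are one class to them, and where a whole thing is asked for, a point or a joint stands for the part that bears it (a point fixed in the world has none). Each returns a list of dicts, best first, with "confidence" (0 to 1); they miss things now and then, are a little off and sometimes report something else, mostly with a low value. They report only what shows in the picture. A call takes as long as a camera call.
- bot.outline_of(label, camera): "pixels" (384x512 bool, what is visible of it) and "box" ([left, top, right, bottom] in pixels, round what is visible of it).
The state is a dict: "time_s": time; "joints": joint angles; "dq": joint speeds; "joint_torque": joint torques, N m; "position": TCP position; "tcp_rot": TCP orientation; "contact_force": force on the tool from outside, world axes, zero at the start; "torque": the same for the moment, N m; "opening": opening from 0.0 (shut) to 1.0 (fully open).
Only numpy, scipy, OpenCV 4.12 (cv2) and the standard library are available. Lean on these libraries where they do the work, as an engineer would, in place of code of your own. Each camera call takes 0.05 s, during which the arm holds its last target.

## Task

Take the longer of the two plaster moulds out of the drying rack, lay it flat on the registering board and push it up snug against all three stops: its long side on the two far stops and one end on the right-hand stop. Leave the short mould standing in the rack and the bottle and the small white cup standing where they are, then let go.

Things in the scene. Friction and masses are not known exactly. Their poses are not given: they have to be found in the camera images.
- long_mould: The longer of two plaster moulds: off-white block, 150 mm long, 60 wide, 32 thick, 0.25 to 0.46 kg, three round ring patterns on each large face (faces alike, either may be up). Origin at its centre; x along the length, y along the thickness, z along the width. It starts on a long edge in a rack slot: z up, centre 40 mm above the bench, length along the rack's y.
- short_mould: The shorter mould, 105 mm long, 60 wide, 32 thick, two ring patterns on each face; origin and axes as for the long one. It stands on edge in the other slot of the rack and stays there.
- mould_rack: Low wooden drying rack, fixed to the bench: base board 170 (x) by 150 (y) by 10 mm, and two slots, each of four upright dowels. Origin at the centre of its underside, on the bench; z up. Which mould is in which slot varies.
- slots (a point): Centre of the rack base's top, 10 mm above the bench; axes as the rack's. The slots run along y, at x = -45 and +45 mm, 36 mm wide between 10 mm dowels at y = +-38 mm, tops 50 mm above the bench; moulds stand 20 mm higher and come out upward. Between the dowels, y from -33 to 33 mm, the mould's faces are free for fingers; 58 mm lies between the two moulds.
- board: Registering board, fixed to the bench: plywood, 170 (x) by 220 (y) by 12 mm thick, with three aluminium stop blocks on it, 20 mm high. Origin at the centre of its underside, on the bench; x points away from the robot, give or take the board's yaw; z up.
- far_stops (a point): Middle of the line through the working faces of the two far stops, on the board's top, at x = 55, y = -15 mm of the board; axes as the board's. The faces look to -x; each stop is 26 mm wide along y and 18 deep, centred 50 mm to either side of this point; the 74 mm gap between them is bare board.
- right_stop (a point): Foot of the middle of the right stop's working face, on the board's top, at x = 25, y = -90 mm of the board; axes as the board's. The face looks to +y and is 26 mm wide along x.
- seat (a point): Where the middle of the long mould's underside is when it lies flat against all three stops: on the board's top, 12 mm above the bench, at x = 25, y = -15 mm of the board; axes as the board's. The mould then has its length along y, its long side on the far stops, one end on the right stop.
- engobe_yellow: Grey-white bottle with a white screw cap, 70 mm diameter, 141 mm high, standing on the bench behind the work; origin at the centre of its underside. Bystander.
- egg_cup: Small white porcelain cup, 48 mm diameter, 42 mm high, standing on the bench in front of the work; origin at the centre of its underside. Bystander.

How it is judged:
By the outcome, as a careful person would: the job done as asked, in the order asked, and still so for the second after the job is handed in, with the robot touching nothing.
It also fails if it takes over 51 s, if anything falls off the work surface, if the arm or the gripper's body presses on something with over 40 N, if the wrist force passes 120 N, or if a joint passes its speed limit or range.

## Working session

There is one attempt and no reset: what is moved stays moved. The work goes in short steps, Python scripts to look and compute and a tool call to move; the robot and the scene stay as the last step left them, time stands still between calls to the robot, and variables do not carry over. Pictures are saved under pics/ and viewed, and the job is handed in when it is done.

Besides the shell and the picture viewer there is one more tool, called as name([rows], argument=value, ...), one row to a line, values as JSON. arm_command: Moves the arm, as the interface text tells. Its arguments: {"type":"object","properties":{"plan":{"type":"array"},"grip":{"type":"number"},"newtons":{"type":"number"}},"required":["plan"]}

```bash
mkdir -p pics
python3 - <<'E'
from station import bot
import cv2,numpy as np
print(bot.get_state())
for n in("scene","side","wrist"):
    im=bot.capture(n); cv2.imwrite(f"pics/{n}0.png",im[:,:,::-1])
    c=bot.calibration(n); print(n,c)
    for l in("long_mould","short_mould","mould_rack","board","engobe_yellow","egg_cup"):
        r=bot.outline_of(l,n)
        print(l,[(round(d["confidence"],2),d["box"],int(d["pixels"].sum())) for d in r])
        if r: np.save(f"pics/m_{n}_{l}.npy",r[0]["pixels"])
E
```

```text
{'time_s': 0.0, 'joints': array([-1.99885187e-02,  3.20310615e-01,  1.56567219e+00,  4.85945473e-06,
        1.25739168e+00, -2.00114812e-02]), 'dq': array([-2.21813097e-05,  2.39573003e-03, -1.12017124e-03, -2.87642051e-04,
        7.10490609e-04, -2.69551778e-04]), 'joint_torque': array([-5.01459035e-04, -4.12465632e+01, -2.31973493e+01,  7.28826877e-02,
        4.58198413e-02, -1.41870069e-04]), 'position': array([5.74537362e-01, 1.80675269e-05, 2.35112154e-01]), 'tcp_rot': array([-6.44045219e-04,  7.07098913e-01,  7.07114088e-01, -6.15580853e-04]), 'contact_force': array([ 0.19382081, -0.42354749, -0.40037689]), 'torque': array([-0.01781057,  0.01077621, -0.01918855]), 'opening': 0.9998884847753721}
scene {'K': array([[461.05515703,   0.        , 244.1286571 ],
       [  0.        , 461.05515703, 191.20414413],
       [  0.        ,   0.        ,   1.        ]]), 'xyz': array([0.05375339, 0.8810725 , 0.49621322]), 'rotation': array([ 0.12851109, -0.21687925,  0.80555733, -0.53621421])}
long_mould [(0.78, [147.3, 210.5, 206.0, 273.0], 1897), (0.23, [221.9, 167.0, 322.4, 212.1], 23
[... 708 characters left out ...]
.93, [229.9, 227.0, 322.9, 312.5], 6181)]
engobe_yellow [(0.91, [285.8, 136.7, 314.4, 198.9], 1486)]
egg_cup [(0.53, [179.8, 202.5, 201.0, 222.6], 343)]
wrist {'K': array([[340.88911395,   0.        , 249.08800841],
       [  0.        , 340.88911395, 192.37213091],
       [  0.        ,   0.        ,   1.        ]]), 'xyz': array([0.57512629, 0.07428949, 0.38462485]), 'rotation': array([ 1.32654989e-01,  9.91162158e-01, -3.83892929e-05,  4.78812206e-04])}
long_mould [(0.66, [218.8, 0.0, 254.0, 29.7], 988)]
short_mould []
mould_rack [(0.68, [104.3, 0.0, 274.6, 31.5], 3666)]
board [(0.84, [145.1, 211.0, 319.8, 343.2], 10010)]
engobe_yellow []
egg_cup [(0.81, [21.9, 122.2, 79.9, 173.9], 2152)]
```

View pics/scene0.png

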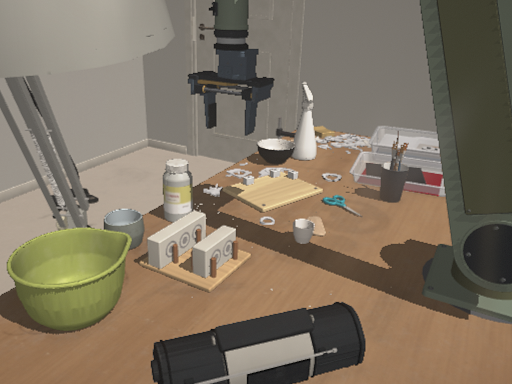

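View pics/side0.png

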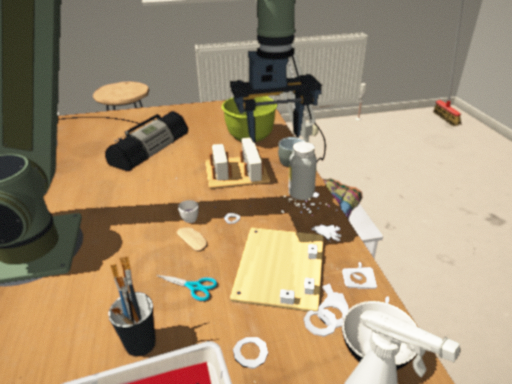

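View pics/wrist0.png

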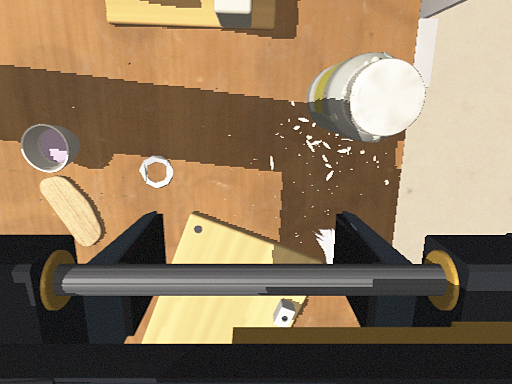

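The views show the moulds standing in the rack, with the long one at x≈250 in the side view and nearer the bottle. The yawed board has three stops, at side pixels (312,251), (309,286) and (287,297). Next I'll zoom in and measure.

```bash
cat > h.py <<'E'
import numpy as np,cv2
from scipy.spatial.transform import Rotation as R
from station import bot
def rot(q): return R.from_quat([q[1],q[2],q[3],q[0]])
class Cam:
    def __init__(s,n,c=None):
        c=c or bot.calibration(n); s.K=np.array(c["K"]);s.p=np.array(c["xyz"]);s.R=rot(c["rotation"]).as_matrix()
    def plane(s,uv,z):
        uv=np.atleast_2d(np.array(uv,float)); d=(s.R@np.linalg.inv(s.K)@np.c_[uv,np.ones(len(uv))].T).T
        return s.p+d*((z-s.p[2])/d[:,2])[:,None]
    def proj(s,P):
        P=np.atleast_2d(P); q=(P-s.p)@s.R@s.K.T; return q[:,:2]/q[:,2:]
def T(x,y,yaw,P):
    c,s=np.cos(yaw),np.sin(yaw);P=np.atleast_2d(np.array(P,float)); return np.c_[x+c*P[:,0]-s*P[:,1],y+s*P[:,0]+c*P[:,1],P[:,2]]
def crop(im,b,k,f): 
    l,t,r,bo=b; cv2.imwrite(f,cv2.resize(im[t:bo,l:r,::-1],None,fx=k,fy=k,interpolation=cv2.INTER_CUBIC))
E
python3 - <<'E'
from h import *
S=cv2.imread('pics/side0.png')[:,:,::-1];W=cv2.imread('pics/wrist0.png')[:,:,::-1];C=cv2.imread('pics/scene0.png')[:,:,::-1]
crop(S,(220,215,350,325),6,'pics/a.png');crop(S,(195,130,295,205),8,'pics/b.png');crop(C,(135,150,335,290),4,'pics/c.png')
for n in("side","scene"):
    c=Cam(n)
    for l,z in(("board",.012),("mould_rack",.01),("long_mould",.07),("short_mould",.07),("egg_cup",.04)):
        try:
            m=np.load(f'pics/m_{n}_{l}.npy')
        except Exception: continue
        ys,xs=np.nonzero(m); h=cv2.convexHull(np.c_[xs,ys].astype(np.int32)); r=cv2.minAreaRect(h)
        print(n,l,c.plane([r[0]],z).round(3), c.plane(cv2.boxPoints(r),z)[:,:2].round(3).tolist())
E
```

```text
side board [[ 0.537 -0.203  0.012]] [[0.424, -0.268], [0.484, -0.041], [0.671, -0.125], [0.578, -0.329]]
side mould_rack [[0.522 0.225 0.01 ]] [[0.44, 0.338], [0.634, 0.329], [0.596, 0.125], [0.427, 0.136]]
side long_mould [[0.556 0.158 0.07 ]] [[0.541, 0.279], [0.59, 0.292], [0.568, 0.055], [0.527, 0.047]]
side short_mould [[0.469 0.169 0.07 ]] [[0.458, 0.274], [0.495, 0.277], [0.48, 0.077], [0.447, 0.076]]
side egg_cup [[0.368 0.006 0.04 ]] [[0.344, -0.032], [0.349, 0.057], [0.395, 0.046], [0.386, -0.042]]
scene board [[ 0.542 -0.175  0.012]] [[0.672, -0.125], [0.564, -0.504], [0.416, -0.224], [0.527, 0.053]]
scene long_mould [[0.526 0.27  0.07 ]] [[0.578, 0.321], [0.573, 0.127], [0.472, 0.217], [0.49, 0.379]]
scene short_mould [[0.446 0.27  0.07 ]] [[0.485, 0.316], [0.492, 0.15], [0.405, 0.22], [0.409, 0.363]]
scene egg_cup [[0.357 0.058 0.04 ]] [[0.397, 0.019], [0.359, -0.005], [0.32, 0.094], [0.355, 0.115]]
```

View pics/a.png

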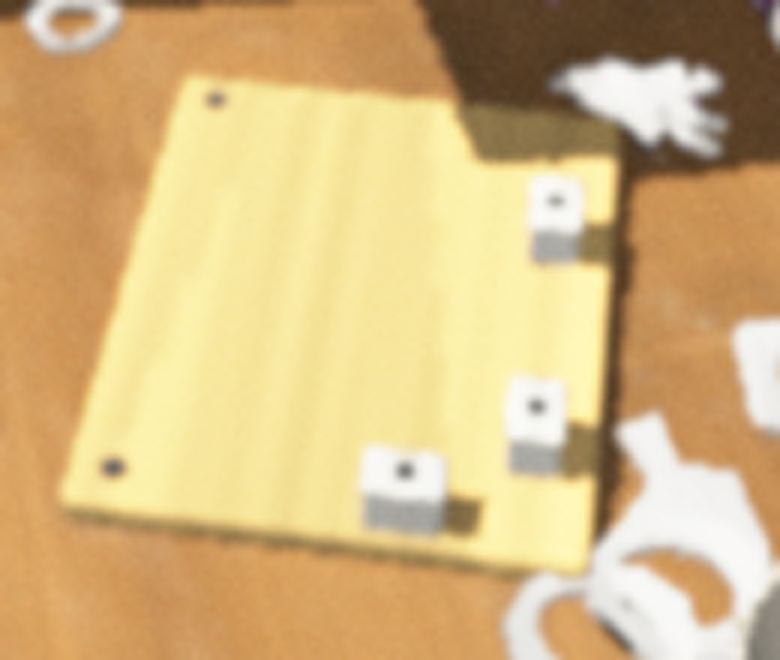

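View pics/b.png

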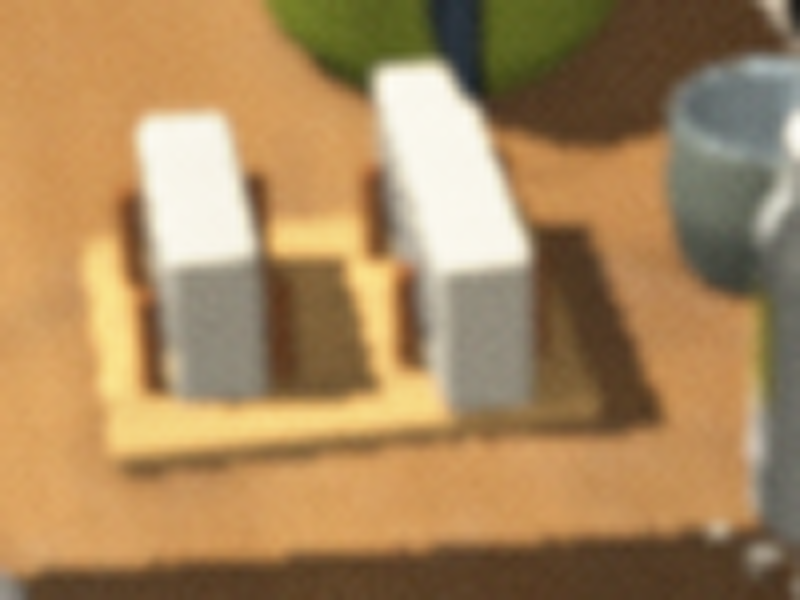

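View pics/c.png

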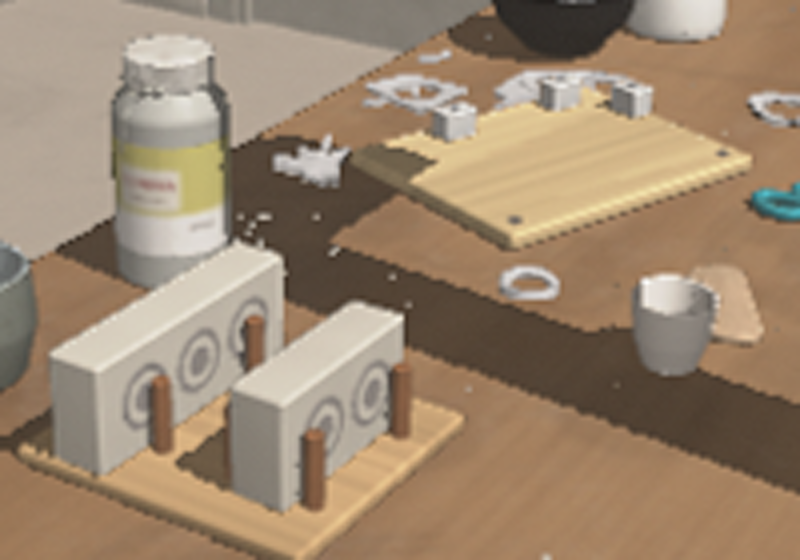

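Run:
```python
from h import *
from scipy.optimize import least_squares
s=Cam("side");c=Cam("scene")
def fit(obs,x0):
    f=lambda p:np.concatenate([(cam.proj(T(*p,P))-uv).ravel() for cam,P,uv in obs])
    r=least_squares(f,x0); print(r.x.round(4),np.degrees(r.x[2]).round(2),"res",f(r.x).round(1).tolist()); return r.x
A=lambda q:np.array(q)/6+(220,215)-.4;B=lambda q:np.array(q)/8+(195,130)-.4;C=lambda q:np.array(q)/4+(135,150)-.4
bp=np.array([[-85,110,12],[85,110,12],[85,-110,12],[-85,-110,12]])/1e3
o1=(s,bp,A([(187,75),(620,118),(585,570),(62,497)]))
o2=(c,bp[[3,0]],C([(752,152),(512,240)]))
print("board");fit([o1],[.54,-.2,-.3]);fit([o2],[.54,-.2,-.3]);b=fit([o1,o2],[.54,-.2,-.3])
# stops tops: near faces
mp=np.array([[-16,75,70],[16,75,70],[16,-75,70],[-16,-75,70]])/1e3
m1=(s,mp,B([(372,68),(440,60),(530,262),(440,272)]));m2=(c,mp[[0,1,3,2]],C([(98,375),(50,355),(282,262),(235,245)]))
print("long");fit([m1],[.55,.2,0]);fit([m2],[.55,.2,0]);fit([m1,m2],[.55,.2,0])
sp=mp*[1,105/150,1]
m1=(s,sp,B([(138,118),(222,112),(258,258),(170,268)]));m2=(c,sp[[0,1,3]],C([(282,405),(230,380),(402,315)]))
print("short");fit([m1],[.46,.2,0]);fit([m2],[.46,.2,0]);fit([m1,m2],[.46,.2,0])
```

```text
board
[ 0.5441 -0.1867 -0.3881] -22.24 res [-0.2, -0.2, 0.4, 0.1, 0.7, -0.3, -0.9, 0.1]
[ 0.5436 -0.1778 -0.3639] -20.85 res [-0.3, 0.8, 0.3, -0.6]
[ 0.5443 -0.1859 -0.3874] -22.19 res [-0.2, -0.4, 0.3, -0.1, 0.7, -0.7, -0.7, -0.2, 0.7, 0.3, 0.3, -2.0]
long
[ 0.561   0.2177 -0.0107] -0.61 res [-1.0, 0.5, 1.1, 0.4, 0.2, -0.4, -0.2, -0.3]
[ 0.5579  0.2269 -0.0181] -1.04 res [0.3, 0.4, -1.0, 0.8, 0.7, -1.2, 0.0, -0.5]
[ 0.5607  0.2235 -0.0145] -0.83 res [-1.4, -0.4, 0.7, -0.5, -0.5, -1.4, -0.9, -1.4, 0.5, -0.8, -0.8, -0.3, 0.4, -2.1, -0.2, -1.4]
short
[ 0.4731  0.2195 -0.0241] -1.38 res [-0.2, 0.6, 0.3, 0.3, 0.4, -0.4, -0.4, -0.4]
[ 0.4729  0.2249 -0.019 ] -1.09 res [0.4, -0.5, -1.0, 1.0, 0.6, -0.7]
[ 0.4735  0.2233 -0.0228] -1.31 res [-0.2, 0.0, 0.2, -0.3, 0.3, -1.1, -0.4, -1.1, 0.5, -1.0, -0.8, 0.5, 0.8, -1.0]
```

arm_command([
  {"x": -5,"y": -1},
  {"x": -10,"y": -2},
  {"x": -15,"y": -3},
  {"x": -20,"y": -3},
  {"x": -20,"y": -3},
  {"x": -20,"y": -3},
])

```text
validation failed for argument at $.pl...
```

Run:
```python
from h import *
import pickle
print(bot.get_state()["position"])
im=bot.capture("wrist"); pickle.dump(bot.calibration("wrist"),open("w1.pkl","wb"))
cv2.imwrite("pics/w1.png",im[:,:,::-1]);crop(im,(100,0,420,240),2,"pics/w1c.png")
```

```text
[ 5.75003217e-01 -1.15929721e-05  2.35956425e-01]
```

View pics/w1.png

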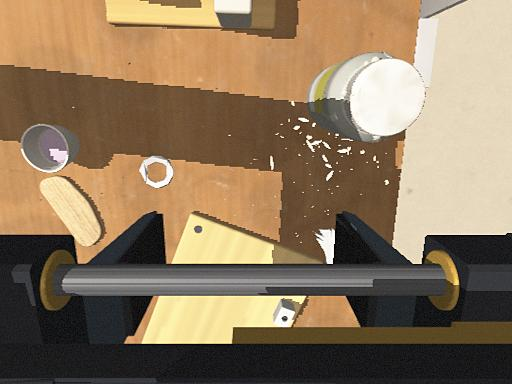

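The command was refused, probably because each row needs all six keys.

arm_command([
  {"x": -5,"y": -1,"z": 0,"ax": 0,"ay": 0,"az": 0},
  {"x": -10,"y": -2,"z": 0,"ax": 0,"ay": 0,"az": 0},
  {"x": -15,"y": -3,"z": 0,"ax": 0,"ay": 0,"az": 0},
  {"x": -20,"y": -3,"z": 0,"ax": 0,"ay": 0,"az": 0},
  {"x": -20,"y": -3,"z": 0,"ax": 0,"ay": 0,"az": 0},
  {"x": -20,"y": -3,"z": 0,"ax": 0,"ay": 0,"az": 0},
])

```text
time_s: 1.85
position: [0.5449, -0.1996, 0.2358]
tcp_rot: [-0.0, 0.707, 0.707, 0.0]
contact_force: [0.8, 1.0, 0.0]
opening: 1.002
```

Run:
```python
from h import *
import pickle
print(bot.get_state()["position"],bot.get_state()["dq"].round(3))
im=bot.capture("wrist"); pickle.dump(bot.calibration("wrist"),open("w1.pkl","wb"))
cv2.imwrite("pics/w1.png",im[:,:,::-1]);crop(im,(100,0,420,240),2,"pics/w1c.png")
```

```text
[ 0.54489826 -0.1995937   0.23582078] [ 0.023 -0.007  0.003 -0.002 -0.    -0.003]
```

View pics/w1c.png

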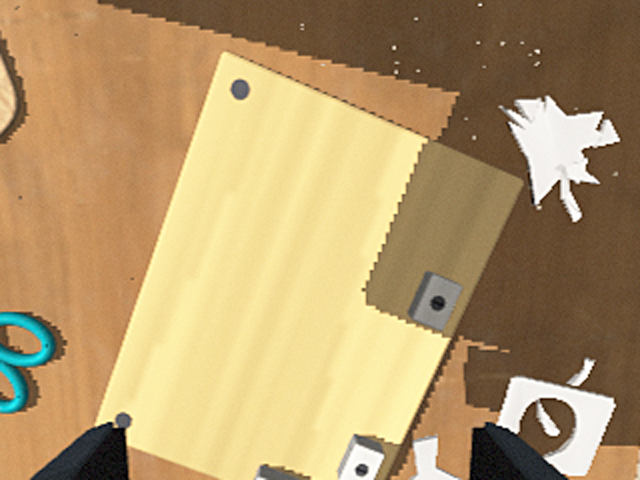

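Run:
```python
from h import *
import pickle
from scipy.optimize import least_squares
w=Cam("wrist",pickle.load(open("w1.pkl","rb")))
W=lambda q:np.array(q)/2+(100,0)-.25
P=np.array([[-85,110,12],[85,110,12],[64,35,32],[64,-65,32]])/1e3
uv=W([(224,52),(525,180),(438,303),(362,470)])
f=lambda p:np.r_[(w.proj(T(*p,P))-uv).ravel(), ]
# left edge point: (130,330) lies on x=-85
def g(p):
    q=w.plane(W([(130,329),(160,238),(97,420)]),.012); c,s=np.cos(p[2]),np.sin(p[2])
    return np.r_[f(p),((q[:,0]-p[0])*c+(q[:,1]-p[1])*s+.085)*900]
r=least_squares(g,[.544,-.186,-.388]);print(r.x.round(4),np.degrees(r.x[2]),g(r.x).round(1))
b=r.x;print("seat",T(*b,[[.025,-.015,.012]]),"faces far",T(*b,[[.055,-.015,.012]]))
im=cv2.imread("pics/w1.png")
pts=[[-85,110,12],[85,110,12],[85,-110,12],[-85,-110,12],[55,48,32],[55,22,32],[55,-52,32],[55,-78,32],[12,-90,32],[38,-90,32]]
for q in w.proj(T(*b,np.array(pts)/1e3)): cv2.circle(im,tuple(int(round(v)) for v in q),2,(0,0,255),1)
crop(im[:,:,::-1],(100,0,420,260),2.4,"pics/w1d.png")
```

```text
[ 0.5456 -0.1862 -0.3761] -21.54608430504077 [-1.1 -1.   1.1  0.3  0.2  0.7  0.6  0.6  0.7  0.5 -0.5]
seat [[ 0.5633045  -0.20931632  0.012     ]] faces far [[ 0.59120818 -0.2203338   0.012     ]]
```

View pics/w1d.png

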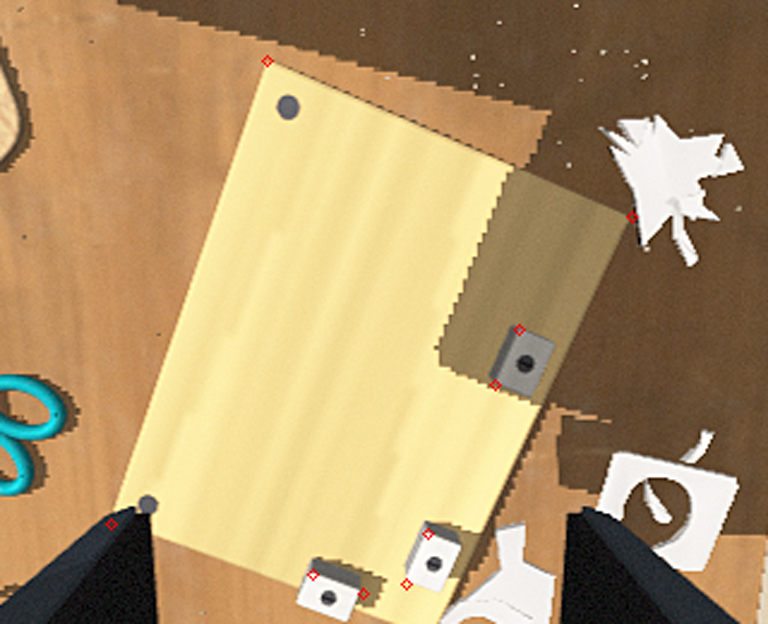

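arm_command([
  {"x": 6,"y": 0,"z": 0,"ax": 0,"ay": 0,"az": 0},
  {"x": 12,"y": 0,"z": 0,"ax": 0,"ay": 0,"az": 0},
  {"x": 18,"y": 0,"z": 0,"ax": 0,"ay": 0,"az": 0},
  {"x": 24,"y": 0,"z": 0,"ax": 0,"ay": 0,"az": 0},
  {"x": 30,"y": 0,"z": 0,"ax": 0,"ay": 0,"az": 0},
  {"x": 34,"y": 0,"z": 0,"ax": 0,"ay": 0,"az": 0},
  {"x": 34,"y": 0,"z": 0,"ax": 0,"ay": 0,"az": 0},
  {"x": 34,"y": 0,"z": 0,"ax": 0,"ay": 0,"az": 0},
])

```text
time_s: 2.9
position: [0.5443, 0.1414, 0.2361]
tcp_rot: [-0.0, 0.706, 0.708, -0.0]
contact_force: [0.4, 0.3, 0.0]
opening: 1.001
```

Run:
```python
from h import *
import pickle
print(bot.get_state()["position"],bot.get_state()["dq"].round(3))
im=bot.capture("wrist"); pickle.dump(bot.calibration("wrist"),open("w2.pkl","wb"))
cv2.imwrite("pics/w2.png",im[:,:,::-1]);crop(im,(80,0,400,240),2.4,"pics/w2c.png")
```

```text
[0.54425977 0.14136396 0.23614442] [-0.03  -0.003  0.002 -0.001  0.001  0.   ]
```

View pics/w2c.png

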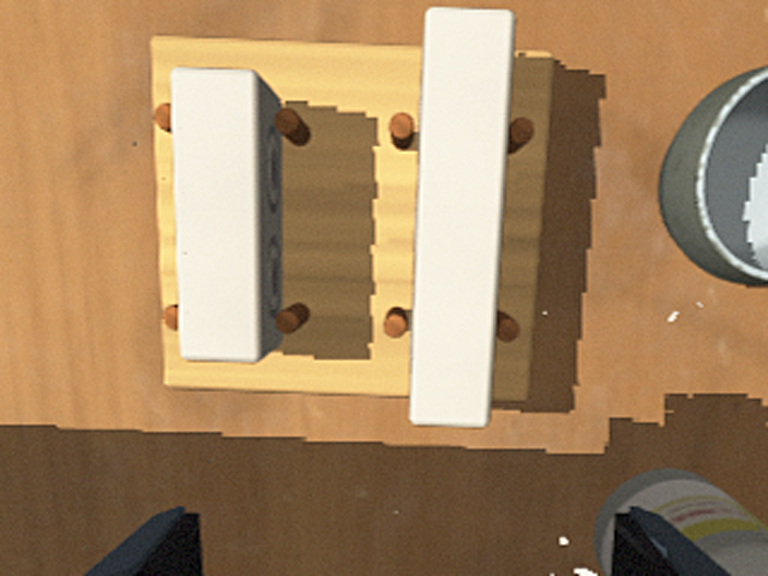

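Run:
```python
from h import *
import pickle
from scipy.optimize import least_squares
w=Cam("wrist",pickle.load(open("w2.pkl","rb")))
W=lambda q:np.array(q)/2.4+(80,0)-.3
for nm,L,uv in(("long",75,[(425,8),(514,10),(490,426),(410,424)]),("short",52.5,[(171,69),(253,69),(259,361),(181,360)])):
    P=np.array([[-16,L,70],[16,L,70],[16,-L,70],[-16,-L,70]])/1e3
    g=lambda p:(w.proj(T(*p,P))-W(uv)).ravel()
    r=least_squares(g,[.55,.2,0]);print(nm,r.x.round(4),np.degrees(r.x[2]).round(2),g(r.x).round(1))
print(w.plane([W([(690,530)])[0]],.14))
```

```text
long [ 0.5642  0.218  -0.0301] -1.72 [-0.7 -1.4  0.7 -0.9  0.2  1.6 -0.2  1.4]
short [ 0.4744  0.2212 -0.0297] -1.7 [-2.  -1.6  1.7 -0.4  1.2  1.6 -0.9  0.9]
[[0.63469526 0.12614995 0.14      ]]
```

arm_command([
  {"x": 4,"y": 1,"z": 0,"ax": 0,"ay": 0,"az": 0.8},
  {"x": 7.8,"y": 2,"z": 0,"ax": 0,"ay": 0,"az": 1.7},
  {"x": 7.8,"y": 2,"z": 3,"ax": 0,"ay": 0,"az": 1.7},
  {"x": 7.8,"y": 2,"z": 7,"ax": 0,"ay": 0,"az": 1.7},
  {"x": 7.8,"y": 2,"z": 10,"ax": 0,"ay": 0,"az": 1.7},
  {"x": 7.8,"y": 2,"z": 12,"ax": 0,"ay": 0,"az": 1.7},
  {"x": 7.8,"y": 2,"z": 12,"ax": 0,"ay": 0,"az": 1.7},
], grip=0.7)

```text
time_s: 3.82
position: [0.5634, 0.2171, 0.1147]
tcp_rot: [-0.001, 0.718, 0.696, -0.002]
contact_force: [0.1, -0.8, 0.5]
opening: 0.701
```

Run:
```python
from h import *
import pickle
s=bot.get_state();print(s["position"],s["opening"],s["contact_force"].round(1))
im=bot.capture("wrist"); cv2.imwrite("pics/w3.png",im[:,:,::-1])
im=bot.capture("side");crop(im,(190,80,350,200),5,"pics/s3.png")
```

```text
[0.56344794 0.21711666 0.11467099] 0.7008602715654972 [ 0.1 -0.8  0.5]
```

View pics/w3.png

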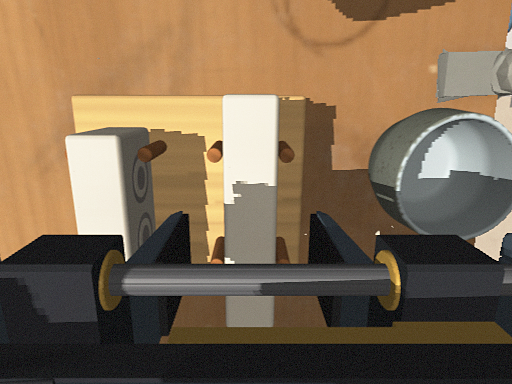

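View pics/s3.png

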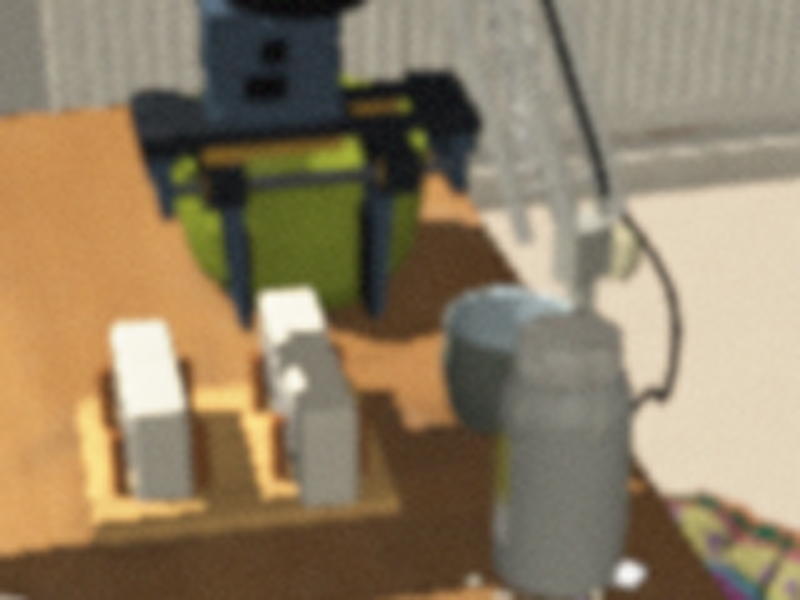

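arm_command([
  {"x": 0.15,"y": 0,"z": 2.5,"ax": 0,"ay": 0,"az": 0},
  {"x": 0.15,"y": 0,"z": 4.5,"ax": 0,"ay": 0,"az": 0},
  {"x": 0.15,"y": 0,"z": 5.2,"ax": 0,"ay": 0,"az": 0},
  {"x": 0.15,"y": 0,"z": 5.2,"ax": 0,"ay": 0,"az": 0},
])

```text
time_s: 4.42
position: [0.5655, 0.2196, 0.0656]
tcp_rot: [0.0, 0.718, 0.696, 0.001]
contact_force: [0.3, 0.0, -0.4]
opening: 0.7
```

arm_command([
  {"x": 0,"y": 0,"z": 0,"ax": 0,"ay": 0,"az": 0},
  {"x": 0,"y": 0,"z": 0,"ax": 0,"ay": 0,"az": 0},
  {"x": 0,"y": 0,"z": 0,"ax": 0,"ay": 0,"az": 0},
  {"x": 0,"y": 0,"z": 0,"ax": 0,"ay": 0,"az": 0},
  {"x": 0,"y": 0,"z": 0,"ax": 0,"ay": 0,"az": 0},
  {"x": 0,"y": 0,"z": 0,"ax": 0,"ay": 0,"az": 0},
], grip=0.2, newtons=30)

```text
time_s: 5.18
position: [0.565, 0.2196, 0.0659]
tcp_rot: [-0.0, 0.718, 0.696, 0.0]
contact_force: [-3.8, 0.2, 5.0]
opening: 0.353
```

arm_command([
  {"x": 0,"y": 0,"z": -1.5,"ax": 0,"ay": 0,"az": 0},
  {"x": 0,"y": 0,"z": -4,"ax": 0,"ay": 0,"az": 0},
  {"x": 0,"y": 0,"z": -8,"ax": 0,"ay": 0,"az": 0},
  {"x": 0,"y": 0,"z": -12,"ax": 0,"ay": 0,"az": 0},
  {"x": 0,"y": 0,"z": -15,"ax": 0,"ay": 0,"az": 0},
  {"x": 0,"y": 0,"z": -15,"ax": 0,"ay": 0,"az": 0},
])

```text
time_s: 5.92
position: [0.5667, 0.2199, 0.2187]
tcp_rot: [0.002, 0.718, 0.696, 0.004]
contact_force: [0.6, -0.0, -3.0]
opening: 0.35
```

Run:
```python
from h import *
s=bot.get_state();print(s["position"],s["opening"],s["contact_force"].round(1),s["joints"].round(2))
im=bot.capture("side");crop(im,(190,60,350,180),5,"pics/s4.png")
```

```text
[0.56665486 0.21993049 0.21874171] 0.34997592869796196 [ 0.6 -0.  -3. ] [0.35 0.38 1.52 0.   1.24 0.38]
```

View pics/s4.png

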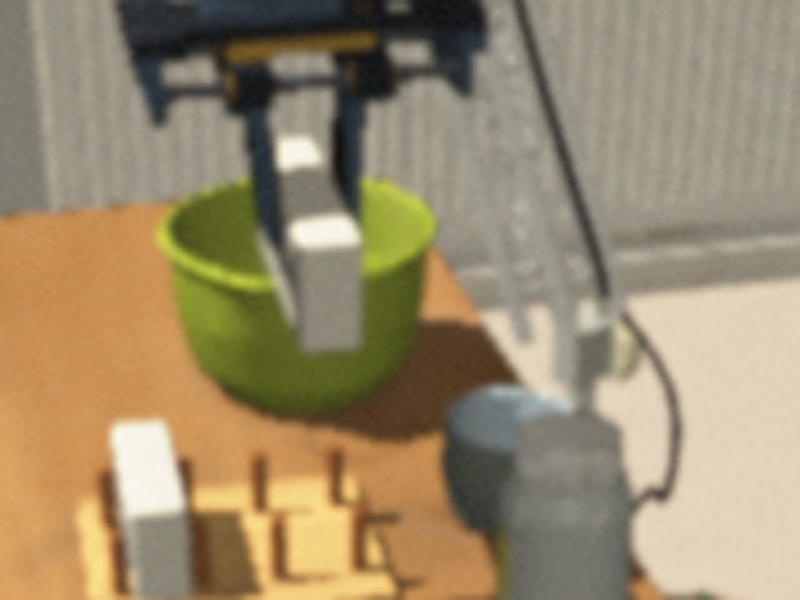

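```bash
cat >> h.py <<'E'
def goal(pos,Rm):
    s=bot.get_state(); R0=rot(s["tcp_rot"]); d=R0.inv().apply(np.array(pos)-s["position"])*100
    v=np.degrees((R0.inv()*R.from_matrix(Rm)).as_rotvec()); 
    print("now",s["position"].round(4),"shift cm",d.round(2),"turn",v.round(2)); return d,v
def down(psi,th=0):
    th=np.radians(th);b=np.array([np.cos(psi),np.sin(psi),0]);Z=np.array([0,0,1.])
    z=np.sin(th)*b-np.cos(th)*Z;y=np.cos(th)*b+np.sin(th)*Z;return np.c_[np.cross(y,z),y,z]
BD=(.5452,-.1862,np.radians(-21.7))
E
python3 - <<'E'
from h import *
psi=BD[2]
p=T(*BD,[[.003,-.003,.20]])[0];print(p);goal(p,down(psi));goal(p,down(psi,55))
E
```

```text
[ 0.54687816 -0.19009664  0.2       ]
now [0.5654 0.2195 0.2164] shift cm [-41.    -0.61   1.58] turn [ 0.14 -0.11 19.97]
now [0.5654 0.2195 0.2164] shift cm [-41.    -0.61   1.58] turn [-54.28  -9.68  18.35]
```

arm_command([
  {"x": -4,"y": -1,"z": 0,"ax": 0,"ay": 0,"az": 3},
  {"x": -9,"y": -1.5,"z": 0,"ax": 0,"ay": 0,"az": 6},
  {"x": -15,"y": -1.5,"z": 0,"ax": 0,"ay": 0,"az": 9},
  {"x": -21,"y": -1,"z": 0,"ax": 0,"ay": 0,"az": 12},
  {"x": -27,"y": -0.6,"z": 0,"ax": 0,"ay": 0,"az": 15},
  {"x": -33,"y": -0.6,"z": 0,"ax": 0,"ay": 0,"az": 18},
  {"x": -38,"y": -0.6,"z": 0,"ax": 0,"ay": 0,"az": 20},
  {"x": -41,"y": -0.6,"z": 0,"ax": 0,"ay": 0,"az": 20},
  {"x": -41,"y": -0.6,"z": 0,"ax": 0,"ay": 0,"az": 20},
  {"x": -41,"y": -0.6,"z": 0,"ax": 0,"ay": 0,"az": 20},
])

```text
time_s: 7.22
position: [0.5463, -0.1895, 0.2142]
tcp_rot: [-0.001, 0.828, 0.561, 0.001]
contact_force: [0.5, -0.1, -2.9]
opening: 0.348
```

arm_command([
  {"x": 0,"y": 0,"z": 0,"ax": -8,"ay": 0,"az": 0},
  {"x": 0,"y": 0,"z": 0,"ax": -16,"ay": 0,"az": 0},
  {"x": 0,"y": 0,"z": 0,"ax": -24,"ay": 0,"az": 0},
  {"x": 0,"y": 0,"z": 0,"ax": -32,"ay": 0,"az": 0},
  {"x": 0,"y": 0,"z": 0,"ax": -40,"ay": 0,"az": 0},
  {"x": 0,"y": 0,"z": 0,"ax": -48,"ay": 0,"az": 0},
  {"x": 0,"y": 0,"z": 0,"ax": -55,"ay": 0,"az": 0},
  {"x": 0,"y": 0,"z": 0,"ax": -55,"ay": 0,"az": 0},
  {"x": 0,"y": 0,"z": 0,"ax": -55,"ay": 0,"az": 0},
])

```text
time_s: 8.35
position: [0.5483, -0.1922, 0.2509]
tcp_rot: [0.356, 0.753, 0.504, 0.23]
contact_force: [-0.3, -0.5, -1.5]
opening: 0.348
```

Run:
```python
from h import *
s=bot.get_state();print(s["position"],s["opening"],s["contact_force"].round(1),s["joints"].round(2))
p=T(*BD,[[.003,-.003,.09]])[0];goal(p,down(BD[2],55))
im=bot.capture("side");crop(im,(150,80,350,320),2.5,"pics/s5.png")
im=bot.capture("scene");crop(im,(190,60,390,220),4,"pics/c5.png")
```

```text
[ 0.54832197 -0.19221601  0.25090733] 0.3476383972318241 [-0.3 -0.5 -1.5] [-0.32  0.05  2.19 -1.2   0.07  1.24]
now [ 0.5483 -0.1922  0.2509] shift cm [  0.33 -12.49  10.14] turn [-4.86  1.2  -0.07]
```

View pics/s5.png

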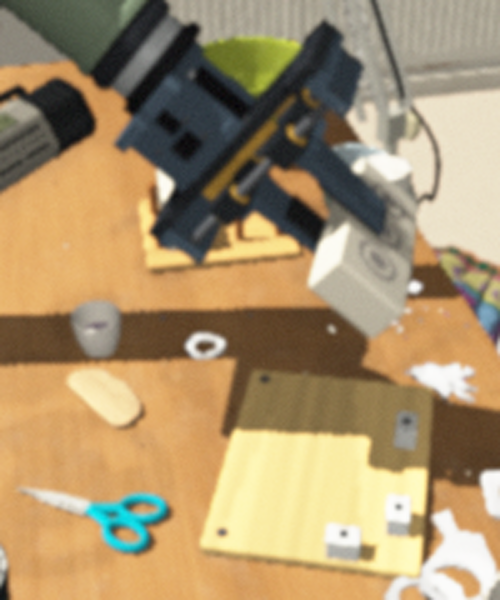

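View pics/c5.png

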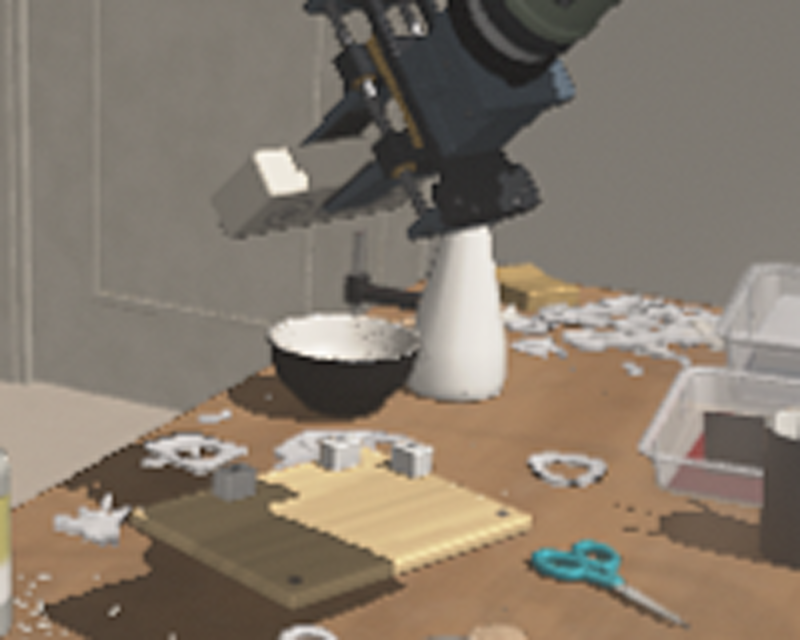

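Run:
```python
from h import *
p=T(*BD,[[.003,-.003,.20]])[0]
for t in(35,40):goal(p,down(BD[2],t))
```

```text
now [ 0.5481 -0.1922  0.2512] shift cm [ 0.22 -4.05  3.13] turn [15.14  1.2  -0.16]
now [ 0.5481 -0.1922  0.2512] shift cm [ 0.22 -4.05  3.13] turn [10.14  1.21 -0.11]
```

arm_command([
  {"x": 0,"y": 0,"z": 0,"ax": 5,"ay": 0.4,"az": 0},
  {"x": 0,"y": 0,"z": 0,"ax": 10,"ay": 0.8,"az": 0},
  {"x": 0.1,"y": -1,"z": 0.8,"ax": 15,"ay": 1.2,"az": 0},
  {"x": 0.2,"y": -2.5,"z": 2,"ax": 15,"ay": 1.2,"az": 0},
  {"x": 0.2,"y": -4,"z": 3.1,"ax": 15,"ay": 1.2,"az": 0},
  {"x": 0.2,"y": -4,"z": 3.1,"ax": 15,"ay": 1.2,"az": 0},
  {"x": 0.2,"y": -4,"z": 3.1,"ax": 15,"ay": 1.2,"az": 0},
])

```text
time_s: 9.32
position: [0.5471, -0.1898, 0.2008]
tcp_rot: [0.249, 0.789, 0.534, 0.17]
contact_force: [1.0, -0.7, -2.3]
opening: 0.355
```

Run:
```python
from h import *
from scipy.optimize import least_squares
s=bot.get_state();print(s["position"],s["opening"],s["contact_force"].round(1),s["joints"].round(3),s["dq"].round(2))
p=T(*BD,[[.003,-.003,.20]])[0];goal(p,down(BD[2],35))
D=[([.3203,1.5657,1.2574],.5745,.2351),([.38,1.52,1.24],.6078,.2187)]
q=s["joints"];D.append((q[[1,2,4]],np.hypot(*s["position"][:2]),s["position"][2]))
def fk(L,q):
    a=np.cumsum(q);l=np.array(L[:3]);return np.array([L[4]+(l*np.sin(a)).sum(),L[3]+(l*np.cos(a)).sum()])
f=lambda L:np.r_[np.concatenate([fk(L,d[0])-d[1:] for d in D]),(np.array(L)-[.4,.4,.25,.3,.0])*.01]
r=least_squares(f,[.4,.4,.25,.3,0]);print(r.x.round(3),f(r.x).round(4))
for th in (30,35,40,45):
    P=T(*BD,[[.003,-.003,0]])[0];c,sn=np.cos(np.radians(th)),np.sin(np.radians(th))
    z=.012+.056*c+.016*sn
    tgt=np.array([np.hypot(*P[:2]),z])
    g=lambda v:fk(r.x,[v[0],v[1],np.pi-np.radians(th)-v[0]-v[1]])-tgt
    v=least_squares(g,[.4,1.8]).x;print(th,z,v,np.pi-np.radians(th)-v.sum(),g(v))
```

```text
[ 0.54707871 -0.18976502  0.20077133] 0.35547948330251883 [ 1.  -0.7 -2.3] [-0.343  0.135  2.077 -0.062  0.318  0.09 ] [-0.   -0.01 -0.01 -0.01 -0.01  0.01]
now [ 0.5471 -0.1898  0.2008] shift cm [-0.04 -0.05  0.06] turn [ 0.14 -0.07 -0.13]
[0.585 0.39  0.291 0.092 0.021] [ 0.0006  0.0004 -0.0006 -0.0004  0.     -0.      0.0018 -0.0001  0.0004
 -0.0021  0.0002]
30 0.06849742261192857 [0.33951152 2.20938388] 0.06909847667311153 [-8.48210391e-14 -1.14963594e-13]
35 0.06704973746180028 [0.34272773 2.27630996] -0.08831026953359 [-2.03870254e-12 -2.25032493e-12]
40 0.06518309056964738 [0.35660856 2.34290354] -0.2560511503153835 [-4.04156708e-11 -3.67730846e-11]
45 0.06291168824543143 [0.38299521 2.40865967] -0.43546039547018633 [-6.96511626e-10 -4.90608956e-10]
```

Run:
```python
from h import *
s=Cam("side");c=Cam("scene")
print("bowl base scene",c.plane([(275,163)],0),"ewer base scene",c.plane([(303,159)],0))
print("bottle base scene",c.plane([(178,217)],0),"side",s.plane([(301,196)],0))
print("ewer base side approx",s.plane([(375,380)],0), "bowl rim side",s.plane([(345,320),(410,320)],.06))
# model: back tilt reach
L=[.585,.39,.291,.092,.021]
from scipy.optimize import least_squares
def fk(q):
    a=np.cumsum(q);l=np.array(L[:3]);return np.array([L[4]+(l*np.sin(a)).sum(),L[3]+(l*np.cos(a)).sum()])
for th in(40,45,50):
  t=np.radians(th); cc,sn=np.cos(t),np.sin(t)
  for h in (0,.08):
    xb=-.05+.056*sn-.016*cc; z=.012+.056*cc+.016*sn+h
    P=T(*BD,[[xb,-.003,0]])[0]; tgt=np.array([np.hypot(*P[:2]),z])
    g=lambda v:fk([v[0],v[1],np.pi+t-v[0]-v[1]])-tgt
    v=least_squares(g,[.5,1.2]).x;print(th,h,xb,P,z,v,np.pi+t-v.sum(),g(v))
```

```text
bowl base scene [[ 0.63938658 -0.39831348  0.        ]] ewer base scene [[ 5.78314690e-01 -4.85544563e-01  5.55111512e-17]]
bottle base scene [[0.66758059 0.0821289  0.        ]] side [[0.6660857  0.05986116 0.        ]]
ewer base side approx [[ 0.62800779 -0.46786168  0.        ]] bowl rim side [[ 0.6015697  -0.38945977  0.06      ]
 [ 0.70662581 -0.41269525  0.06      ]]
40 0 -0.026260604947457453 [ 0.51969118 -0.17927762  0.        ] 0.06518309056964738 [0.75485492 1.4466668 ] 1.6382026374308025 [-9.76400072e-11 -9.15161558e-11]
40 0.08 -0.026260604947457453 [ 0.51969118 -0.17927762  0.        ] 0.1451830905696474 [0.68208433 1.36269828] 1.7949417440624034 [-5.00821606e-13 -3.56381591e-13]
45 0 -0.021715728752538105 [ 0.52391397 -0.18095808  0.        ] 0.06291168824543143 [0.80715086 1.38767971] 1.7321602445234743 [-2.06412110e-10 -1.26788538e-10]
45 0.08 -0.021715728752538105 [ 0.52391397 -0.18095808  0.        ] 0.14291168824543143 [0.73403344 1.30976926] 1.8831881187484183 [-2.34090525e-12 -8.31695823e-13]
50 0 -0.017386112940321864 [ 0.52793676 -0.18255894  0.        ] 0.060252817232349855 [0.85944547 1.33139489] 1.8234169130913402 [-6.25296925e-10 -1.66526716e-10]
50 0.08 -0.017386112940321864 [ 0.52793676 -0.18255894  0.        ] 0.14025281723234986 [0.78546647 1.26022378] 1.9685670374967534 [-1.54561919e-11 -1.46202495e-12]
```

Run:
```python
from h import *
im=bot.capture("scene");cv2.imwrite("pics/c6.png",im[:,:,::-1])
im=bot.capture("side");cv2.imwrite("pics/s6.png",im[:,:,::-1])
```

```text
(no output)
```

View pics/c6.png

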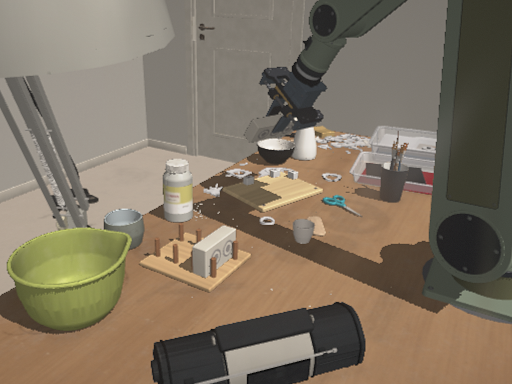

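View pics/s6.png

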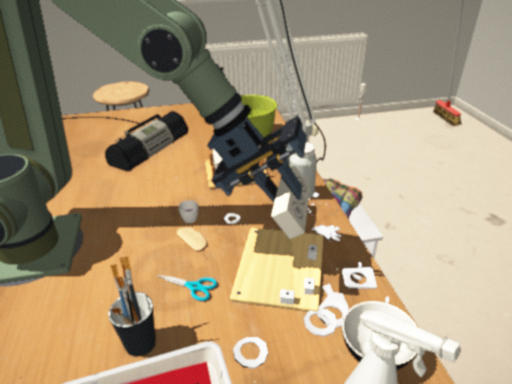

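Run:
```python
from h import *
for z in(.2,.13):
    p=T(*BD,[[-.022,-.003,z]])[0];goal(p,down(BD[2],-45))
```

```text
now [ 0.5472 -0.1901  0.2014] shift cm [-0.02 -2.15 -1.34] turn [ 8.022e+01 -1.400e-01 -8.000e-02]
now [ 0.5472 -0.1901  0.2014] shift cm [-0.03 -6.19  4.38] turn [ 8.022e+01 -1.400e-01 -8.000e-02]
```

arm_command([
  {"x": 0,"y": -0.3,"z": -0.2,"ax": 8,"ay": 0,"az": 0},
  {"x": 0,"y": -0.6,"z": -0.4,"ax": 16,"ay": 0,"az": 0},
  {"x": 0,"y": -0.9,"z": -0.6,"ax": 24,"ay": 0,"az": 0},
  {"x": 0,"y": -1.2,"z": -0.8,"ax": 32,"ay": 0,"az": 0},
  {"x": 0,"y": -1.5,"z": -1,"ax": 40,"ay": 0,"az": 0},
  {"x": 0,"y": -1.8,"z": -1.2,"ax": 48,"ay": 0,"az": 0},
  {"x": 0,"y": -2.1,"z": -1.3,"ax": 56,"ay": 0,"az": 0},
  {"x": 0,"y": -2.1,"z": -1.3,"ax": 64,"ay": 0,"az": 0},
  {"x": 0,"y": -2.1,"z": -1.3,"ax": 72,"ay": 0,"az": 0},
  {"x": 0,"y": -2.1,"z": -1.3,"ax": 80,"ay": 0,"az": 0},
  {"x": 0,"y": -2.1,"z": -1.3,"ax": 80,"ay": 0,"az": 0},
  {"x": 0,"y": -2.1,"z": -1.3,"ax": 80,"ay": 0,"az": 0},
])

```text
time_s: 10.92
position: [0.5248, -0.181, 0.2005]
tcp_rot: [-0.314, 0.766, 0.519, -0.211]
contact_force: [0.6, 1.0, -2.3]
opening: 0.349
```

Run:
```python
from h import *
s=bot.get_state();print(s["position"],s["opening"],s["contact_force"].round(1),s["joints"].round(3))
for z in(.10,.0629):
    p=T(*BD,[[-.022,-.003,z]])[0];goal(p,down(BD[2],-45))
im=bot.capture("side");crop(im,(170,80,430,340),2.3,"pics/s7.png")
im=bot.capture("scene");crop(im,(190,60,390,220),4,"pics/c7.png")
```

```text
[ 0.52479871 -0.18097284  0.20047467] 0.34884068423554987 [ 0.6  1.  -2.3] [-0.361  0.718  1.189  0.017  2.011  0.019]
now [ 0.5248 -0.181   0.2005] shift cm [-0.06  6.97  7.24] turn [ 0.48 -0.15  0.05]
now [ 0.5248 -0.181   0.2005] shift cm [-0.07  9.57  9.89] turn [ 0.48 -0.15  0.05]
```

View pics/s7.png

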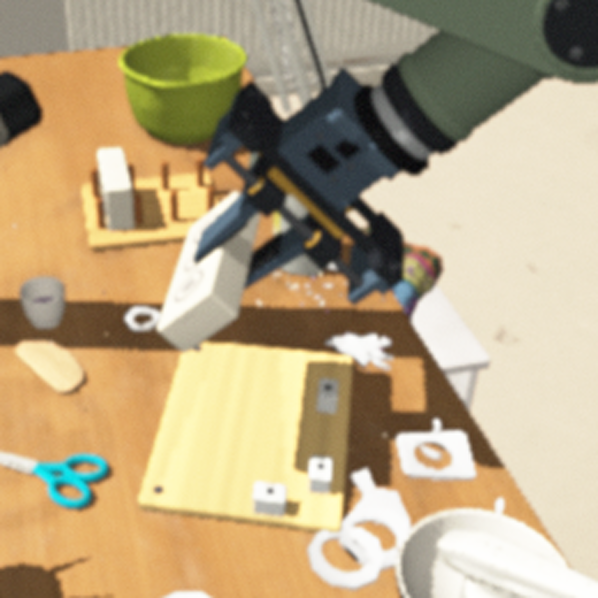

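View pics/c7.png

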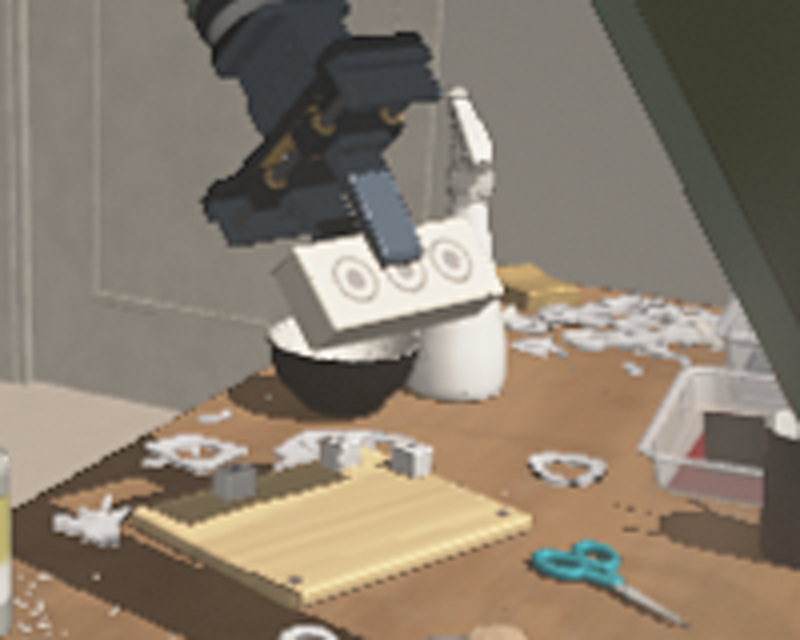

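arm_command([
  {"x": 0,"y": 2.5,"z": 2.6,"ax": 0.5,"ay": 0,"az": 0},
  {"x": 0,"y": 5,"z": 5.2,"ax": 0.5,"ay": 0,"az": 0},
  {"x": 0,"y": 7,"z": 7.3,"ax": 0.5,"ay": 0,"az": 0},
  {"x": 0,"y": 8.5,"z": 8.8,"ax": 0.5,"ay": 0,"az": 0},
  {"x": 0,"y": 9.1,"z": 9.4,"ax": 0.5,"ay": 0,"az": 0},
  {"x": 0,"y": 9.1,"z": 9.4,"ax": 0.5,"ay": 0,"az": 0},
])

```text
time_s: 11.78
position: [0.5237, -0.1802, 0.071]
tcp_rot: [-0.317, 0.765, 0.519, -0.214]
contact_force: [-0.2, 0.1, -2.9]
opening: 0.35
```

Run:
```python
from h import *
s=bot.get_state();print(s["position"],s["opening"],s["contact_force"].round(1),s["joints"].round(3))
p=T(*BD,[[-.022,-.003,.0629]])[0];goal(p,down(BD[2],-45))
im=bot.capture("side");crop(im,(200,120,430,320),3.4,"pics/s8.png")
im=bot.capture("scene");crop(im,(190,80,370,220),4,"pics/c8.png")
```

```text
[ 0.52368261 -0.18023064  0.07104873] 0.350198742222615 [-0.2  0.1 -2.9] [-0.361  0.832  1.308  0.016  1.787  0.015]
now [ 0.5237 -0.1802  0.071 ] shift cm [-0.06  0.59  0.56] turn [ 0.02 -0.15  0.04]
```

View pics/s8.png

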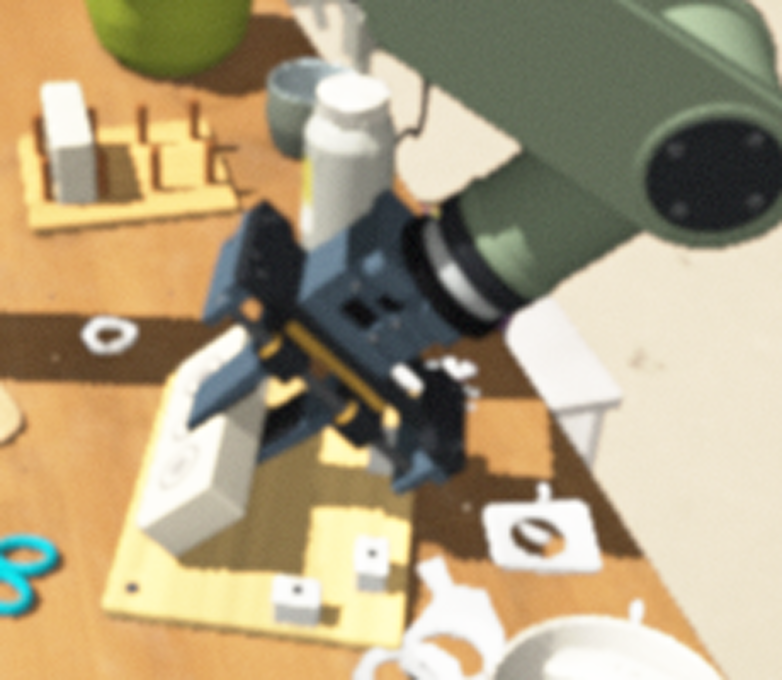

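View pics/c8.png

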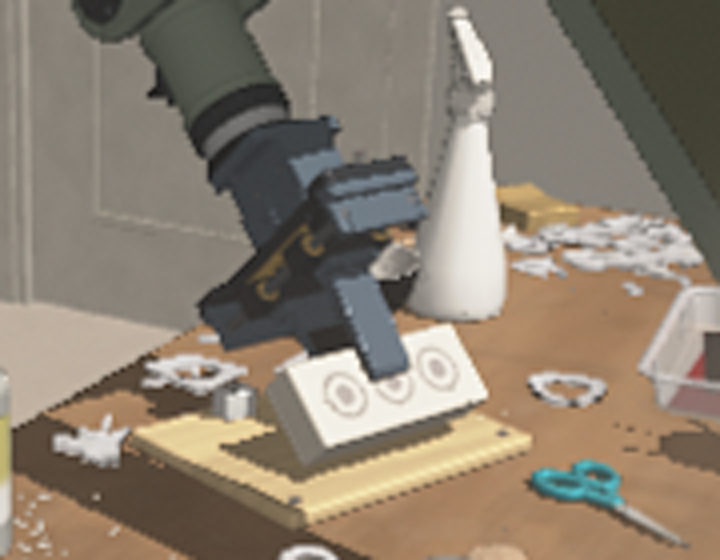

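arm_command([
  {"x": 0,"y": 0.25,"z": 0.25,"ax": 0,"ay": 0,"az": 0},
  {"x": 0,"y": 0.45,"z": 0.45,"ax": 0,"ay": 0,"az": 0},
  {"x": 0,"y": 0.5,"z": 0.5,"ax": 0,"ay": 0,"az": 0},
  {"x": 0,"y": 0.5,"z": 0.5,"ax": 0,"ay": 0,"az": 0},
])

```text
time_s: 12.38
position: [0.524, -0.1803, 0.0645]
tcp_rot: [-0.317, 0.765, 0.519, -0.213]
contact_force: [1.1, 0.3, -1.7]
opening: 0.349
```

arm_command([
  {"x": 0,"y": 0.1,"z": 0.1,"ax": 0,"ay": 0,"az": 0},
  {"x": 0,"y": 0.2,"z": 0.2,"ax": 0,"ay": 0,"az": 0},
  {"x": 0,"y": 0.2,"z": 0.2,"ax": 0,"ay": 0,"az": 0},
])

```text
time_s: 12.75
position: [0.5241, -0.1803, 0.0626]
tcp_rot: [-0.317, 0.765, 0.519, -0.213]
contact_force: [2.7, 0.8, 3.3]
opening: 0.348
```

arm_command([
  {"x": 0,"y": 0,"z": 0,"ax": 0,"ay": 0,"az": 0},
  {"x": 0,"y": 0,"z": 0,"ax": 0,"ay": 0,"az": 0},
  {"x": 0,"y": 0,"z": 0,"ax": 0,"ay": 0,"az": 0},
], grip=0.5)

```text
time_s: 13.12
position: [0.524, -0.1803, 0.0624]
tcp_rot: [-0.317, 0.765, 0.519, -0.213]
contact_force: [-0.3, -0.2, -0.7]
opening: 0.5
```

Run:
```python
from h import *
s=bot.get_state();print(s["position"],s["opening"],s["contact_force"].round(1),s["joints"].round(3))
im=bot.capture("side");crop(im,(200,160,360,320),4,"pics/s9.png")
```

```text
[ 0.52401334 -0.18029994  0.06236539] 0.5001168812138843 [-0.3 -0.2 -0.7] [-0.361  0.841  1.312  0.016  1.772  0.015]
```

View pics/s9.png

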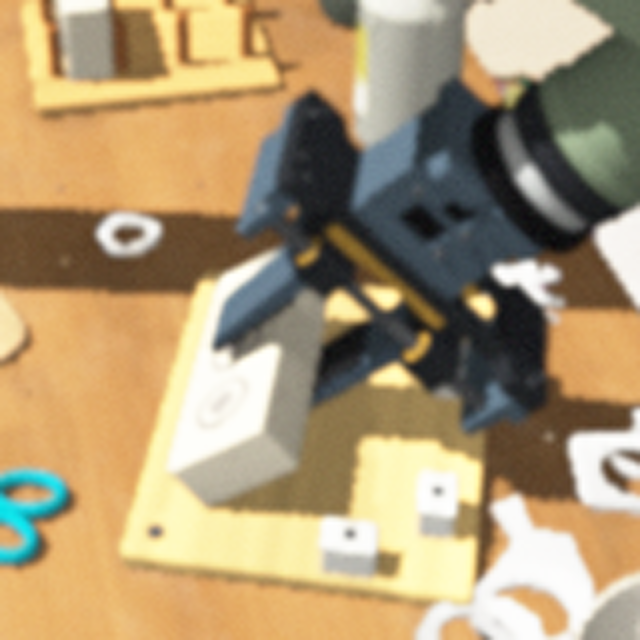

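arm_command([
  {"x": 0,"y": 0.4,"z": -0.4,"ax": 0,"ay": 0,"az": 0},
  {"x": 0,"y": 0.85,"z": -0.75,"ax": 0,"ay": 0,"az": 0},
  {"x": 0,"y": 1.3,"z": -1.1,"ax": 0,"ay": 0,"az": 0},
  {"x": 0,"y": 1.7,"z": -1.4,"ax": 0,"ay": 0,"az": 0},
  {"x": 0,"y": 1.7,"z": -1.4,"ax": 0,"ay": 0,"az": 0},
])

```text
time_s: 13.8
position: [0.5449, -0.1887, 0.06]
tcp_rot: [-0.317, 0.765, 0.519, -0.213]
contact_force: [1.4, -0.4, -0.3]
opening: 0.501
```

Run:
```python
from h import *
s=bot.get_state();print(s["position"],s["opening"],s["contact_force"].round(1),s["joints"].round(3))
im=bot.capture("side");crop(im,(200,160,360,320),4,"pics/s10.png")
```

```text
[ 0.54492291 -0.18865804  0.05996067] 0.5006171843568854 [ 1.4 -0.4 -0.3] [-0.361  0.875  1.241  0.015  1.81   0.015]
```

View pics/s10.png

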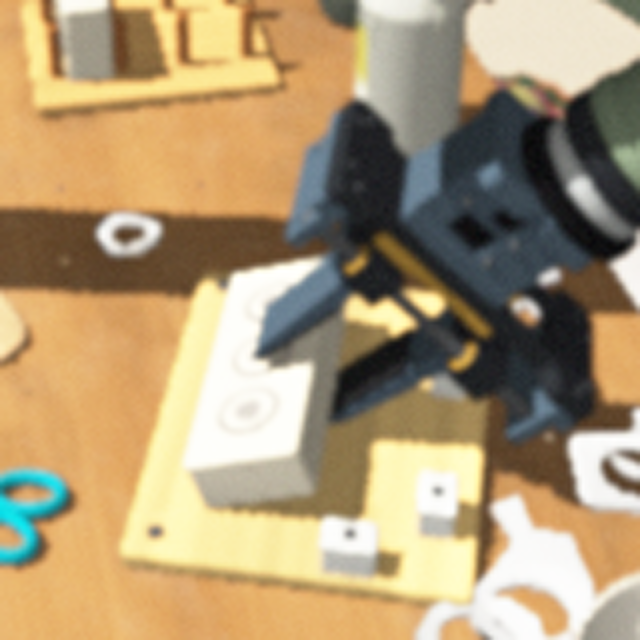

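arm_command([
  {"x": 0,"y": 0.4,"z": -0.4,"ax": 0,"ay": 0,"az": 0},
  {"x": 0,"y": 0.8,"z": -0.8,"ax": 0,"ay": 0,"az": 0},
  {"x": 0,"y": 1.2,"z": -1.2,"ax": 0,"ay": 0,"az": 0},
  {"x": 0,"y": 1.2,"z": -2,"ax": 0,"ay": 0,"az": 0},
  {"x": 0,"y": 1.2,"z": -3,"ax": 0,"ay": 0,"az": 0},
  {"x": 0,"y": 1.2,"z": -3,"ax": 0,"ay": 0,"az": 0},
])

```text
time_s: 14.6
position: [0.5731, -0.1999, 0.0736]
tcp_rot: [-0.316, 0.765, 0.519, -0.213]
contact_force: [-0.6, -0.2, 0.6]
opening: 0.502
```

Run:
```python
from h import *
s=bot.get_state();print(s["position"],s["opening"],s["contact_force"].round(1),s["joints"].round(3))
im=bot.capture("side");crop(im,(200,160,360,320),4,"pics/s11.png")
```

```text
[ 0.57309515 -0.19994726  0.07363429] 0.501927829480682 [-0.6 -0.2  0.6] [-0.362  0.906  1.128  0.015  1.889  0.016]
```

View pics/s11.png

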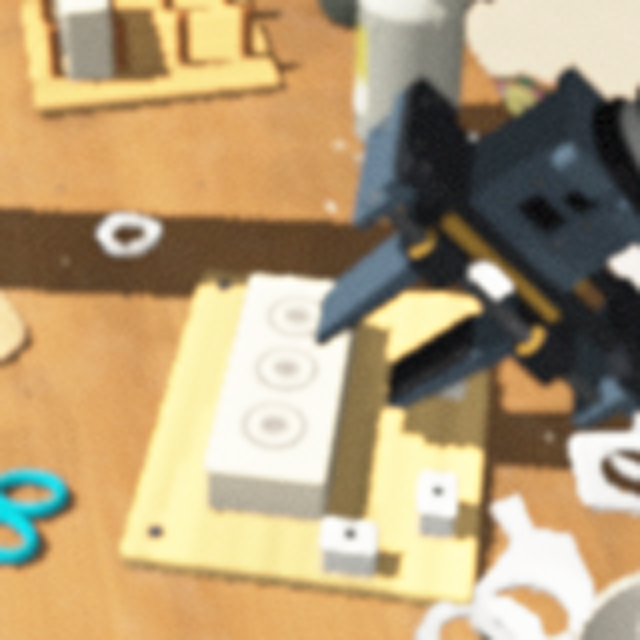

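arm_command([
  {"x": 0,"y": 0,"z": -3,"ax": 0,"ay": 0,"az": 0},
  {"x": 0,"y": 0,"z": -7,"ax": 0,"ay": 0,"az": 0},
  {"x": 0,"y": -1,"z": -11,"ax": 0,"ay": 0,"az": 0},
  {"x": 0,"y": -4,"z": -14,"ax": -8,"ay": 0,"az": 0},
  {"x": -1,"y": -7,"z": -14,"ax": -16,"ay": 0,"az": 0},
  {"x": -2,"y": -10,"z": -14,"ax": -24,"ay": 0,"az": 0},
  {"x": -3,"y": -11,"z": -12,"ax": -32,"ay": 0,"az": 0},
  {"x": -4,"y": -12,"z": -10,"ax": -40,"ay": 0,"az": 0},
  {"x": -4,"y": -13,"z": -10,"ax": -45,"ay": 0,"az": 0},
  {"x": -4,"y": -13,"z": -10,"ax": -45,"ay": 0,"az": 0},
], grip=1.0)

```text
time_s: 15.9
position: [0.5358, -0.2286, 0.2372]
tcp_rot: [0.001, 0.828, 0.561, 0.002]
contact_force: [0.8, 0.3, 0.4]
opening: 1.0
```

Run:
```python
from h import *
import pickle
s=bot.get_state();print(s["position"],s["tcp_rot"],s["contact_force"].round(1),s["joints"].round(3))
im=bot.capture("wrist"); pickle.dump(bot.calibration("wrist"),open("w4.pkl","wb"))
cv2.imwrite("pics/w4.png",im[:,:,::-1]);crop(im,(100,0,420,250),2.4,"pics/w4c.png")
```

```text
[ 0.53577903 -0.22858337  0.23720575] [8.06458476e-04 8.28054881e-01 5.60642829e-01 2.02064886e-03] [0.8 0.3 0.4] [-0.424  0.329  1.547  0.003  1.262 -0.045]
```

View pics/w4c.png

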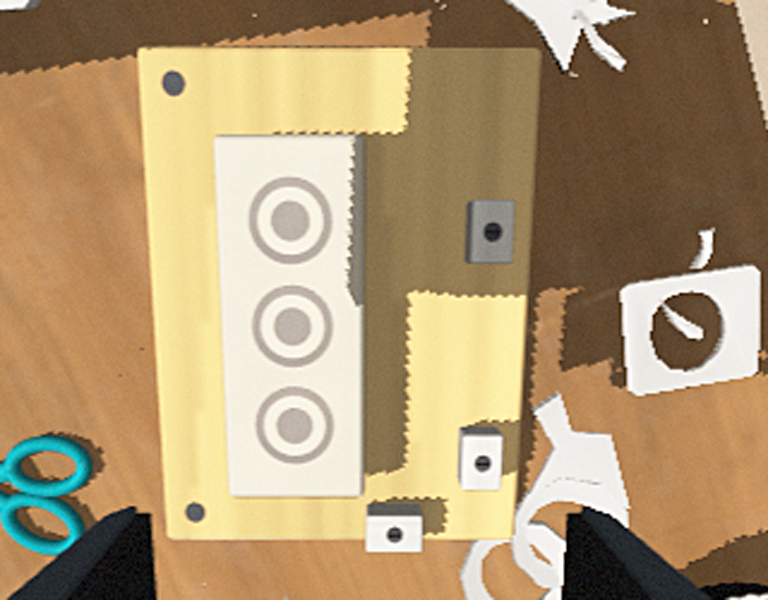

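Run:
```python
from h import *
import pickle
from scipy.optimize import least_squares
w=Cam("wrist",pickle.load(open("w4.pkl","rb")))
W=lambda q:np.array(q)/2.4+(100,0)-.3
P=np.array([[-85,110,12],[85,110,12],[85,-110,12],[-85,-110,12],[64,35,32],[64,-65,32]])/1e3
uv=W([(138,47),(540,48),(514,540),(168,539),(493,232),(483,463)])
g=lambda p:(w.proj(T(*p,P))-uv).ravel()
r=least_squares(g,[.544,-.186,-.38]);b=r.x;print(b.round(4),np.degrees(b[2]),g(b).round(1))
M=np.array([[-30,75,44],[30,75,44],[30,-75,44],[-30,-75,44]])/1e3
uv=W([(215,137),(362,136),(363,496),(232,496)])
g=lambda p:(w.proj(T(*p,M))-uv).ravel()
r=least_squares(g,[.53,-.18,-.38]);m=r.x;print(m.round(4),np.degrees(m[2]),g(m).round(1))
c,s=np.cos(b[2]),np.sin(b[2]);d=m[:2]-b[:2]
print("mould in board mm",c*d[0]*1e3+s*d[1]*1e3,-s*d[0]*1e3+c*d[1]*1e3,np.degrees(m[2]-b[2]))
goal([m[0],m[1],.06],down(m[2]));goal([m[0],m[1],.042],down(m[2]))
```

```text
[ 0.5464 -0.1865 -0.3819] -21.87964583753455 [-1.5 -1.1  1.5 -1.   0.9  1.1 -0.8  1.5 -0.   0.1  0.   0.4]
[ 0.5277 -0.1824 -0.3761] -21.547221501631494 [-1.5 -1.4  1.4 -1.3  1.3  1.6 -1.3  1.9]
mould in board mm -18.914223411472708 -3.164485338504091 0.33242433590305537
now [ 0.5371 -0.2291  0.2366] shift cm [ 3.94 -2.66 17.66] turn [ 0.19 -0.14 -0.24]
now [ 0.5371 -0.2291  0.2366] shift cm [ 3.94 -2.67 19.46] turn [ 0.19 -0.14 -0.24]
```

arm_command([
  {"x": 2,"y": -1.3,"z": 3,"ax": 0.2,"ay": -0.1,"az": 0},
  {"x": 3.9,"y": -2.7,"z": 8,"ax": 0.2,"ay": -0.1,"az": 0},
  {"x": 3.9,"y": -2.7,"z": 13,"ax": 0.2,"ay": -0.1,"az": 0},
  {"x": 3.9,"y": -2.7,"z": 16.5,"ax": 0.2,"ay": -0.1,"az": 0},
  {"x": 3.9,"y": -2.7,"z": 18.5,"ax": 0.2,"ay": -0.1,"az": 0},
  {"x": 3.9,"y": -2.7,"z": 19.5,"ax": 0.2,"ay": -0.1,"az": 0},
  {"x": 3.9,"y": -2.7,"z": 19.5,"ax": 0.2,"ay": -0.1,"az": 0},
  {"x": 3.9,"y": -2.7,"z": 19.5,"ax": 0.2,"ay": -0.1,"az": 0},
])

```text
time_s: 16.95
position: [0.5282, -0.1829, 0.0423]
tcp_rot: [0.0, 0.828, 0.561, 0.001]
contact_force: [0.5, -0.0, 0.3]
opening: 1.002
```

arm_command([
  {"x": 0,"y": 0,"z": 0,"ax": 0,"ay": 0,"az": 0},
  {"x": 0,"y": 0,"z": 0,"ax": 0,"ay": 0,"az": 0},
  {"x": 0,"y": 0,"z": 0,"ax": 0,"ay": 0,"az": 0},
  {"x": 0,"y": 0,"z": 0,"ax": 0,"ay": 0,"az": 0},
], grip=0.5, newtons=10)

```text
time_s: 17.45
position: [0.5271, -0.1826, 0.0424]
tcp_rot: [-0.001, 0.828, 0.561, -0.0]
contact_force: [-3.0, 0.9, 3.8]
opening: 0.657
```

Run:
```python
from h import *
s=bot.get_state();print(s["position"],s["tcp_rot"],s["opening"],s["contact_force"].round(1))
b=(.5464,-.1865,np.radians(-21.8))
for q in([.018,.0,.042],[.018,-.013,.042],[.025,-.013,.042]):goal(T(*b,[q])[0],down(b[2]))
```

```text
[ 0.52713667 -0.18257412  0.04243402] [-6.07842769e-04  8.28001883e-01  5.60724988e-01 -1.62976038e-05] 0.6570751352499826 [-3.   0.9  3.8]
now [ 0.5271 -0.1826  0.0424] shift cm [0.35 3.73 0.04] turn [-0.06 -0.04  0.01]
now [ 0.5271 -0.1826  0.0424] shift cm [-0.95  3.73  0.04] turn [-0.06 -0.04  0.01]
now [ 0.5271 -0.1826  0.0424] shift cm [-0.95  4.43  0.04] turn [-0.06 -0.04  0.01]
```

arm_command([
  {"x": -0.1,"y": 0.8,"z": 0,"ax": 0,"ay": 0,"az": 0},
  {"x": -0.3,"y": 1.7,"z": 0,"ax": 0,"ay": 0,"az": 0},
  {"x": -0.5,"y": 2.6,"z": 0,"ax": 0,"ay": 0,"az": 0},
  {"x": -0.7,"y": 3.4,"z": 0,"ax": 0,"ay": 0,"az": 0},
  {"x": -0.9,"y": 3.9,"z": 0,"ax": 0,"ay": 0,"az": 0},
  {"x": -0.9,"y": 4.0,"z": 0,"ax": 0,"ay": 0,"az": 0},
  {"x": -0.9,"y": 4.0,"z": 0,"ax": 0,"ay": 0,"az": 0},
])

```text
time_s: 18.32
position: [0.5611, -0.206, 0.0424]
tcp_rot: [-0.0, 0.828, 0.561, 0.0]
contact_force: [-2.3, 1.4, 3.2]
opening: 0.659
```

Run:
```python
from h import *
s=bot.get_state();print(s["position"],s["opening"],s["contact_force"].round(1))
im=bot.capture("side");crop(im,(220,200,340,320),5,"pics/s12.png")
im=bot.capture("scene");crop(im,(210,150,340,220),6,"pics/c12.png")
```

```text
[ 0.56107695 -0.20604328  0.04244995] 0.6591105724656355 [-2.3  1.4  3.2]
```

View pics/s12.png

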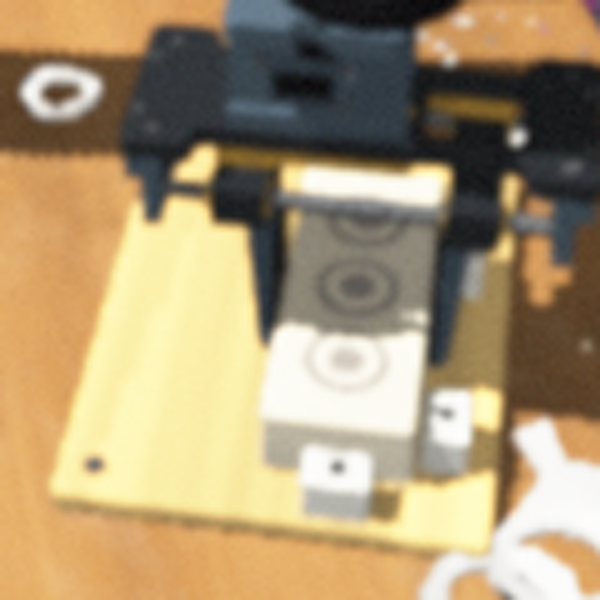

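View pics/c12.png

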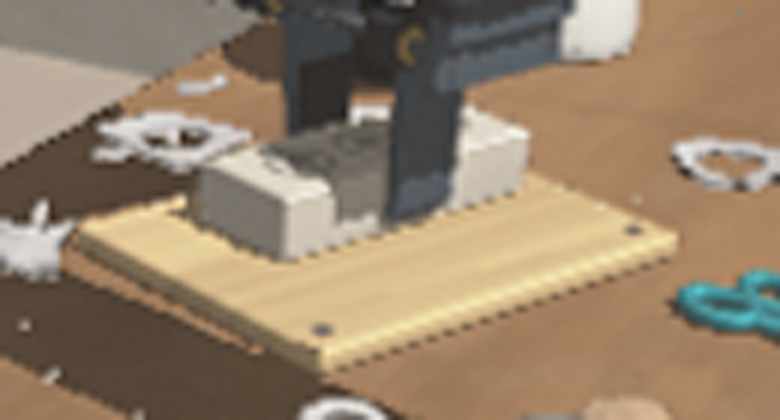

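arm_command([
  {"x": 0,"y": 0.15,"z": 0,"ax": 0,"ay": 0,"az": 0},
  {"x": 0,"y": 0.3,"z": 0,"ax": 0,"ay": 0,"az": 0},
  {"x": 0,"y": 0.45,"z": 0,"ax": 0,"ay": 0,"az": 0},
  {"x": 0,"y": 0.5,"z": 0,"ax": 0,"ay": 0,"az": 0},
  {"x": 0,"y": 0.5,"z": 0,"ax": 0,"ay": 0,"az": 0},
])

```text
time_s: 19.05
position: [0.563, -0.2067, 0.0422]
tcp_rot: [-0.003, 0.828, 0.561, -0.002]
contact_force: [-8.8, 3.6, 9.1]
opening: 0.656
```

arm_command([
  {"x": -0.15,"y": 0.1,"z": 0,"ax": 0,"ay": 0,"az": 0},
  {"x": -0.3,"y": 0.1,"z": 0,"ax": 0,"ay": 0,"az": 0},
  {"x": -0.4,"y": 0.1,"z": 0,"ax": 0,"ay": 0,"az": 0},
  {"x": -0.5,"y": 0.1,"z": 0,"ax": 0,"ay": 0,"az": 0},
  {"x": -0.5,"y": 0.1,"z": 0,"ax": 0,"ay": 0,"az": 0},
])

```text
time_s: 19.68
position: [0.562, -0.209, 0.0422]
tcp_rot: [-0.005, 0.829, 0.56, -0.001]
contact_force: [-3.8, 10.4, 6.5]
opening: 0.656
```

Run:
```python
from h import *
s=bot.get_state();b=(.5464,-.1865,np.radians(-21.8));d=s["position"][:2]-b[:2];c,n=np.cos(b[2]),np.sin(b[2])
F=s["contact_force"];print("board xy",c*d[0]+n*d[1],-n*d[0]+c*d[1],"F board",c*F[0]+n*F[1],-n*F[0]+c*F[1],F[2],s["torque"].round(2),s["tcp_rot"].round(4))
im=bot.capture("side");crop(im,(260,240,330,310),9,"pics/s13.png")
```

```text
board xy 0.022881987827370047 -0.015126265623847819 F board -7.396507686315758 8.18971572401195 6.546986351264173 [ 1.66  0.44 -0.15] [-4.900e-03  8.286e-01  5.598e-01 -6.000e-04]
```

View pics/s13.png

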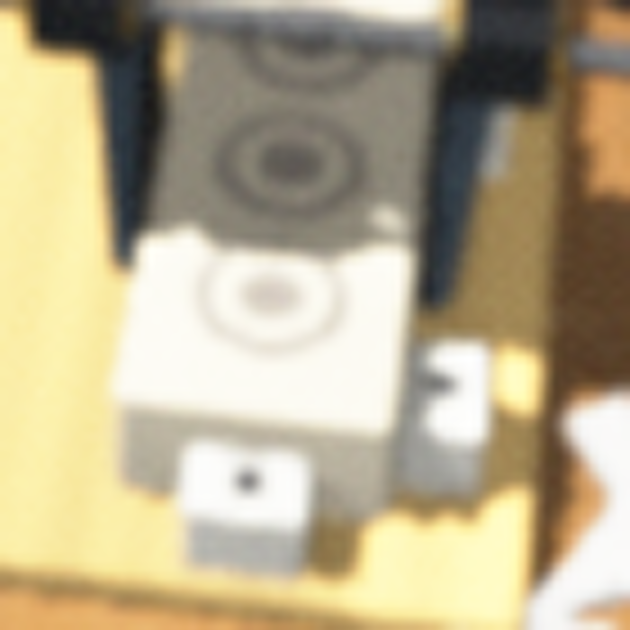

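arm_command([
  {"x": 0,"y": 0,"z": 0,"ax": 0,"ay": 0,"az": 0},
  {"x": 0,"y": 0,"z": 0,"ax": 0,"ay": 0,"az": 0},
  {"x": 0,"y": 0,"z": 0,"ax": 0,"ay": 0,"az": 0},
], grip=0.78)

```text
time_s: 20.1
position: [0.5626, -0.2095, 0.0422]
tcp_rot: [-0.004, 0.829, 0.56, -0.0]
contact_force: [-0.6, -1.3, -1.2]
opening: 0.78
```

Run:
```python
from h import *
s=bot.get_state();b=(.5464,-.1865,np.radians(-21.8));d=s["position"][:2]-b[:2];c,n=np.cos(b[2]),np.sin(b[2])
F=s["contact_force"];print("board xy",c*d[0]+n*d[1],-n*d[0]+c*d[1],"F board",c*F[0]+n*F[1],-n*F[0]+c*F[1],F[2],s["opening"])
goal(s["position"],down(np.radians(-21.8)))
```

```text
board xy 0.02359802279378249 -0.015377263320563911 F board -0.09066196369030871 -1.428412747224182 -1.2200992254716843 0.7802714049163841
now [ 0.5626 -0.2095  0.0422] shift cm [0. 0. 0.] turn [-0.43 -0.24 -0.11]
```

arm_command([
  {"x": 0.1,"y": 0.25,"z": 0,"ax": -0.4,"ay": -0.2,"az": -0.1},
  {"x": 0.1,"y": 0.45,"z": 0,"ax": -0.4,"ay": -0.2,"az": -0.1},
  {"x": 0.1,"y": 0.6,"z": 0,"ax": -0.4,"ay": -0.2,"az": -0.1},
  {"x": 0.1,"y": 0.75,"z": 0,"ax": -0.4,"ay": -0.2,"az": -0.1},
  {"x": 0.1,"y": 0.9,"z": 0,"ax": -0.4,"ay": -0.2,"az": -0.1},
  {"x": 0.1,"y": 0.9,"z": 0,"ax": -0.4,"ay": -0.2,"az": -0.1},
])

```text
time_s: 20.85
position: [0.5675, -0.2105, 0.0418]
tcp_rot: [-0.004, 0.828, 0.56, -0.003]
contact_force: [-8.3, 3.7, 7.6]
opening: 0.78
```

Run:
```python
from h import *
s=bot.get_state();b=(.5464,-.1865,np.radians(-21.8));d=s["position"][:2]-b[:2];c,n=np.cos(b[2]),np.sin(b[2])
F=s["contact_force"];print("board xy",c*d[0]+n*d[1],-n*d[0]+c*d[1],"F board",c*F[0]+n*F[1],-n*F[0]+c*F[1],F[2],s["opening"])
```

```text
board xy 0.028482121455120933 -0.014410739875538287 F board -9.109296709102226 0.3247274184773721 7.600592171819265 0.7797812196932788
```

arm_command([
  {"x": -0.15,"y": 0.15,"z": 0,"ax": 0,"ay": 0,"az": 0},
  {"x": -0.3,"y": 0.2,"z": 0,"ax": 0,"ay": 0,"az": 0},
  {"x": -0.45,"y": 0.2,"z": 0,"ax": 0,"ay": 0,"az": 0},
  {"x": -0.5,"y": 0.2,"z": 0,"ax": 0,"ay": 0,"az": 0},
  {"x": -0.5,"y": 0.2,"z": 0,"ax": 0,"ay": 0,"az": 0},
])

```text
time_s: 21.48
position: [0.5659, -0.2143, 0.0409]
tcp_rot: [-0.007, 0.828, 0.56, -0.003]
contact_force: [-2.6, 5.2, -0.1]
opening: 0.782
```

Run:
```python
from h import *
s=bot.get_state();b=(.5464,-.1865,np.radians(-21.8));d=s["position"][:2]-b[:2];c,n=np.cos(b[2]),np.sin(b[2])
F=s["contact_force"];print("board xy",c*d[0]+n*d[1],-n*d[0]+c*d[1],"F board",c*F[0]+n*F[1],-n*F[0]+c*F[1],F[2],s["opening"])
```

```text
board xy 0.028408627964177563 -0.01855108470414977 F board -4.332165556364586 3.867532415347924 -0.11293918932264391 0.7821198703274971
```

arm_command([
  {"x": 0,"y": -0.3,"z": 0,"ax": 0,"ay": 0,"az": 0},
  {"x": 0,"y": -0.55,"z": 0,"ax": 0,"ay": 0,"az": 0},
  {"x": 0,"y": -0.55,"z": 0,"ax": 0,"ay": 0,"az": 0},
  {"x": 0,"y": -0.55,"z": -1,"ax": 0,"ay": 0,"az": 0},
  {"x": 0,"y": -0.55,"z": -3,"ax": 0,"ay": 0,"az": 0},
  {"x": 0,"y": -0.55,"z": -8,"ax": 0,"ay": 0,"az": 0},
  {"x": -1.5,"y": -1.5,"z": -14,"ax": 0.8,"ay": 0,"az": 0},
  {"x": -3,"y": -2.5,"z": -19.5,"ax": 0.8,"ay": 0,"az": 0},
  {"x": -3,"y": -2.5,"z": -19.5,"ax": 0.8,"ay": 0,"az": 0},
  {"x": -3,"y": -2.5,"z": -19.5,"ax": 0.8,"ay": 0,"az": 0},
])

```text
time_s: 22.72
position: [0.5338, -0.2343, 0.2363]
tcp_rot: [-0.013, 0.828, 0.56, -0.007]
contact_force: [0.2, 0.2, -0.4]
opening: 0.779
```

Run:
```python
from h import *
import pickle
s=bot.get_state();print(s["position"],s["tcp_rot"].round(3),s["contact_force"].round(1))
im=bot.capture("wrist"); pickle.dump(bot.calibration("wrist"),open("w5.pkl","wb"))
cv2.imwrite("pics/w5.png",im[:,:,::-1]);crop(im,(150,20,350,250),2.6,"pics/w5c.png");crop(im,(230,60,350,235),3.4,"pics/w5d.png")
im=bot.capture("side");crop(im,(220,200,340,320),5,"pics/s14.png")
```

```text
[ 0.53384278 -0.23425926  0.23633181] [-0.013  0.828  0.56  -0.007] [ 0.2  0.2 -0.4]
```

View pics/w5c.png

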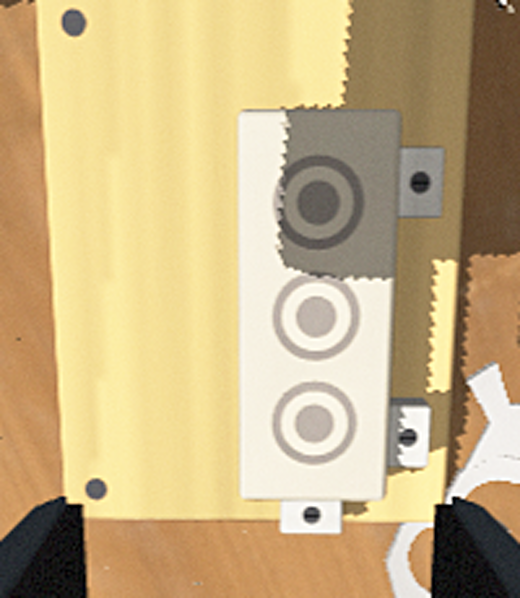

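View pics/w5d.png

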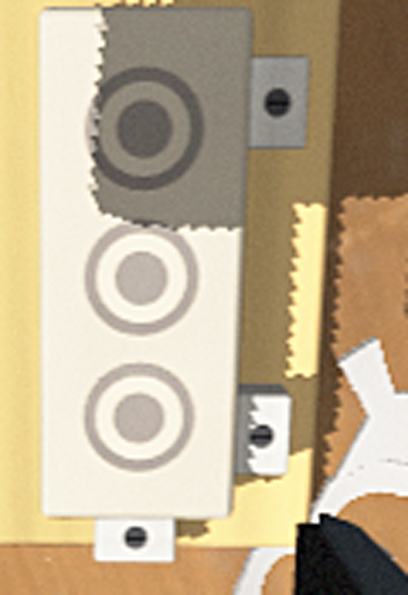

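View pics/s14.png

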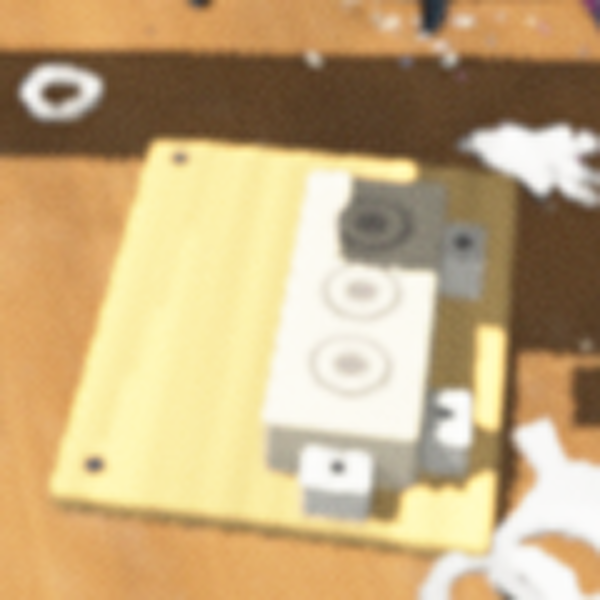

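```bash
python3 - <<'E'
from h import *
import pickle
from scipy.optimize import least_squares
w=Cam("wrist",pickle.load(open("w5.pkl","rb")))
W=lambda q:np.array(q)/2.6+(150,20)-.3
W2=lambda q:np.array(q)/3.4+(230,60)-.35
h=w.plane(W2([(277,102),(261,435)]),.032)[:,:2]; rs=w.plane(W2([(135,537)]),.032)[0,:2]
yb=(h[0]-h[1]);print("hole dist",np.linalg.norm(yb));yb/=np.linalg.norm(yb);xb=np.array([yb[1],-yb[0]]);print("yaw",np.degrees(np.arctan2(xb[1],xb[0])))
e=w.plane(W2([(249,12),(231,514)]),.044)[:,:2];l=w.plane(W2([(41,8),(43,514)]),.044)[:,:2]
print("far edge x to hole line",[(h[0]-q)@xb*1e3 for q in e],"near",[(h[0]-q)@xb*1e3 for q in l])
print("end y to right stop hole",[(q-rs)@yb*1e3 for q in (e[1],l[1])], "len",np.linalg.norm(e[0]-e[1]))
im=cv2.imread("pics/w5.png")[:,:,::-1];crop(im,(285,60,330,105),14,"pics/z1.png");crop(im,(285,165,330,210),14,"pics/z2.png");crop(im,(240,195,305,235),11,"pics/z3.png")
a=[cv2.imread(f"pics/z{i}.png") for i in(1,2)];cv2.imwrite("pics/z12.png",np.hstack(a)[:, :])
E
python3 -c "
import cv2;i=cv2.imread('pics/z12.png');cv2.imwrite('pics/z12.png',cv2.resize(i,(800,400)))"
```

```text
hole dist 0.09948317706433883
yaw -22.030452361341236
far edge x to hole line [np.float64(10.558754767172344), np.float64(9.733951526364384)] near [np.float64(67.7278113822153), np.float64(67.52469133144561)]
end y to right stop hole [np.float64(12.048457196360909), np.float64(11.32240102119315)] len 0.14486179251221862
```

View pics/z12.png

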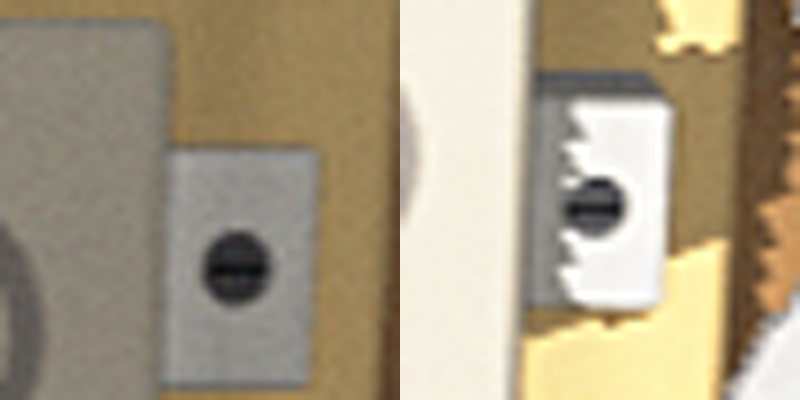

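View pics/z3.png

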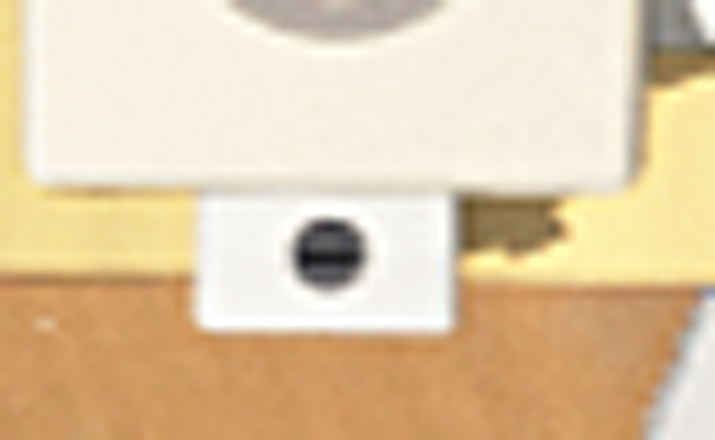

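Run:
```python
from h import *
b=(.5464,-.1865,np.radians(-21.9))
goal(T(*b,[[.024,.091,.12]])[0],down(b[2]));goal(T(*b,[[.024,.091,.042]])[0],down(b[2]))
```

```text
now [ 0.5335 -0.2338  0.2347] shift cm [13.94  2.2  11.44] turn [-1.83 -0.15  0.04]
now [ 0.5335 -0.2338  0.2347] shift cm [13.92  2.45 19.24] turn [-1.83 -0.15  0.04]
```

arm_command([
  {"x": 4,"y": 0.6,"z": 0,"ax": -0.9,"ay": 0,"az": 0},
  {"x": 9,"y": 1.5,"z": 3,"ax": -1.8,"ay": -0.1,"az": 0},
  {"x": 13.9,"y": 2.2,"z": 7,"ax": -1.8,"ay": -0.1,"az": 0},
  {"x": 13.9,"y": 2.2,"z": 11,"ax": -1.8,"ay": -0.1,"az": 0},
  {"x": 13.9,"y": 2.3,"z": 15,"ax": -1.8,"ay": -0.1,"az": 0},
  {"x": 13.9,"y": 2.4,"z": 18,"ax": -1.8,"ay": -0.1,"az": 0},
  {"x": 13.9,"y": 2.4,"z": 19.2,"ax": -1.8,"ay": -0.1,"az": 0},
  {"x": 13.9,"y": 2.4,"z": 19.2,"ax": -1.8,"ay": -0.1,"az": 0},
  {"x": 13.9,"y": 2.4,"z": 19.2,"ax": -1.8,"ay": -0.1,"az": 0},
], grip=0.0)

```text
time_s: 23.95
position: [0.6029, -0.1112, 0.0434]
tcp_rot: [0.0, 0.828, 0.56, 0.001]
contact_force: [-0.2, 0.3, 0.4]
opening: 0.002
```

arm_command([
  {"x": -0.5,"y": 0,"z": 0,"ax": 0,"ay": 0,"az": 0},
  {"x": -1,"y": 0,"z": 0,"ax": 0,"ay": 0,"az": 0},
  {"x": -1.3,"y": 0,"z": 0,"ax": 0,"ay": 0,"az": 0},
  {"x": -1.5,"y": 0,"z": 0,"ax": 0,"ay": 0,"az": 0},
  {"x": -1.5,"y": 0,"z": 0,"ax": 0,"ay": 0,"az": 0},
])

```text
time_s: 24.58
position: [0.5981, -0.1238, 0.044]
tcp_rot: [-0.0, 0.829, 0.56, 0.002]
contact_force: [0.8, 6.6, 2.7]
opening: 0.006
```

```bash
cat > st.py <<'E'
from h import *
s=bot.get_state();b=(.5464,-.1865,np.radians(-21.9));d=s["position"][:2]-b[:2];c,n=np.cos(b[2]),np.sin(b[2])
F=s["contact_force"];print("board xy",(c*d[0]+n*d[1]).round(4),(-n*d[0]+c*d[1]).round(4),"F board",c*F[0]+n*F[1],-n*F[0]+c*F[1],F[2],s["opening"],s["time_s"])
E
python3 st.py
```

```text
board xy 0.0246 0.0775 F board -1.754004269352114 6.424944771915893 2.734100371868682 0.005991079462126777 24.575
```

arm_command([
  {"x": -0.2,"y": 0,"z": 0,"ax": 0,"ay": 0,"az": 0},
  {"x": -0.35,"y": 0,"z": 0,"ax": 0,"ay": 0,"az": 0},
  {"x": -0.35,"y": 0,"z": 0,"ax": 0,"ay": 0,"az": 0},
])

```text
time_s: 24.95
position: [0.5981, -0.1239, 0.0443]
tcp_rot: [-0.002, 0.829, 0.559, 0.005]
contact_force: [3.2, 11.6, 0.3]
opening: 0.004
```

```bash
python3 st.py
```

```text
board xy 0.0246 0.0773 F board -1.3407858552890826 11.910159431708754 0.2704410873442453 0.004107568857795254 24.95
```

arm_command([
  {"x": 0.8,"y": 0,"z": 0,"ax": 0,"ay": 0,"az": 0},
  {"x": 1.5,"y": 0,"z": -1,"ax": 0,"ay": 0,"az": 0},
  {"x": 1.5,"y": 0,"z": -5,"ax": 0,"ay": 0,"az": 0},
  {"x": 1.5,"y": -3,"z": -8,"ax": 0,"ay": 0,"az": 0},
  {"x": -2,"y": -6,"z": -8,"ax": 0,"ay": 0,"az": 0},
  {"x": -7,"y": -6,"z": -6,"ax": 0,"ay": 0,"az": 0},
  {"x": -7,"y": -6,"z": -6,"ax": 0,"ay": 0,"az": 0},
])

```text
time_s: 25.82
position: [0.5138, -0.1687, 0.1031]
tcp_rot: [-0.002, 0.83, 0.557, 0.004]
contact_force: [0.5, 0.9, -0.1]
opening: 0.007
```

Run:
```python
from h import *
b=(.5464,-.1865,np.radians(-21.9))
goal(T(*b,[[-.032,.0,.042]])[0],down(b[2]))
```

```text
now [ 0.5138 -0.1687  0.1031] shift cm [-0.49  0.49  6.11] turn [ 0.06 -0.52 -0.37]
```

arm_command([
  {"x": -0.5,"y": 0.3,"z": 2,"ax": 0,"ay": -0.5,"az": -0.4},
  {"x": -0.5,"y": 0.3,"z": 4.5,"ax": 0,"ay": -0.5,"az": -0.4},
  {"x": -0.5,"y": 0.3,"z": 6,"ax": 0,"ay": -0.5,"az": -0.4},
  {"x": -0.5,"y": 0.3,"z": 6,"ax": 0,"ay": -0.5,"az": -0.4},
  {"x": -0.5,"y": 0.8,"z": 6,"ax": 0,"ay": -0.5,"az": -0.4},
  {"x": -0.5,"y": 1.2,"z": 6,"ax": 0,"ay": -0.5,"az": -0.4},
  {"x": -0.5,"y": 1.5,"z": 6,"ax": 0,"ay": -0.5,"az": -0.4},
  {"x": -0.5,"y": 1.7,"z": 6,"ax": 0,"ay": -0.5,"az": -0.4},
  {"x": -0.5,"y": 1.7,"z": 6,"ax": 0,"ay": -0.5,"az": -0.4},
])

```text
time_s: 26.95
position: [0.528, -0.1794, 0.0432]
tcp_rot: [0.0, 0.828, 0.56, 0.0]
contact_force: [0.4, -0.8, -0.0]
opening: 0.006
```

```bash
python3 st.py
```

```text
board xy -0.0197 -0.0002 F board 0.6818172084916407 -0.6192662863105182 -0.00075437395458244 0.005809302976156122 26.95
```

arm_command([
  {"x": 0,"y": 0.2,"z": 0,"ax": 0,"ay": 0,"az": 0},
  {"x": 0,"y": 0.4,"z": 0,"ax": 0,"ay": 0,"az": 0},
  {"x": 0,"y": 0.6,"z": 0,"ax": 0,"ay": 0,"az": 0},
  {"x": 0,"y": 0.6,"z": 0,"ax": 0,"ay": 0,"az": 0},
])

```text
time_s: 27.45
position: [0.5298, -0.1801, 0.043]
tcp_rot: [-0.003, 0.828, 0.56, -0.002]
contact_force: [-8.9, 4.3, 8.4]
opening: 0.007
```

```bash
python3 st.py
```

```text
board xy -0.0178 -0.0003 F board -9.88429347611165 0.7089414357093453 8.353762432834362 0.006664622649638588 27.45
```

arm_command([
  {"x": 0,"y": 0.15,"z": 0,"ax": 0,"ay": 0,"az": 0},
  {"x": 0,"y": 0.3,"z": 0,"ax": 0,"ay": 0,"az": 0},
  {"x": 0,"y": 0.3,"z": 0,"ax": 0,"ay": 0,"az": 0},
])

```text
time_s: 27.82
position: [0.5298, -0.1801, 0.0431]
tcp_rot: [-0.006, 0.828, 0.56, -0.004]
contact_force: [-8.3, 3.7, 8.0]
opening: 0.006
```

```bash
python3 st.py
```

```text
board xy -0.0178 -0.0002 F board -9.043979937629326 0.36958625937196476 7.9797303674000855 0.005932150866443583 27.825
```

arm_command([
  {"x": 0,"y": -0.5,"z": 0,"ax": 0,"ay": 0,"az": 0},
  {"x": 0,"y": -1.5,"z": 0,"ax": 0,"ay": 0,"az": 0},
  {"x": 0,"y": -2,"z": -2,"ax": 0,"ay": 0,"az": 0},
  {"x": -1,"y": -2,"z": -7,"ax": 0,"ay": 0,"az": 0},
  {"x": -3,"y": -1,"z": -12,"ax": 0.4,"ay": 0,"az": 0},
  {"x": -5,"y": 0,"z": -17,"ax": 0.4,"ay": 0,"az": 0},
  {"x": -6,"y": 1,"z": -19,"ax": 0.4,"ay": 0,"az": 0},
  {"x": -6,"y": 1,"z": -19,"ax": 0.4,"ay": 0,"az": 0},
  {"x": -6,"y": 1,"z": -19,"ax": 0.4,"ay": 0,"az": 0},
], grip=1.0)

```text
time_s: 28.95
position: [0.5184, -0.2398, 0.2314]
tcp_rot: [-0.01, 0.828, 0.56, -0.007]
contact_force: [0.3, 0.0, 0.3]
opening: 0.962
```

Run:
```python
from h import *
import pickle
s=bot.get_state();print(s["position"],s["tcp_rot"].round(3),s["contact_force"].round(1))
im=bot.capture("wrist"); pickle.dump(bot.calibration("wrist"),open("w6.pkl","wb"))
cv2.imwrite("pics/w6.png",im[:,:,::-1]);crop(im,(180,20,400,250),2.6,"pics/w6c.png")
im=bot.capture("side");cv2.imwrite("pics/s15.png",im[:,:,::-1])
im=bot.capture("scene");cv2.imwrite("pics/c15.png",im[:,:,::-1])
```

```text
[ 0.5183838  -0.23975319  0.23135692] [-0.01   0.828  0.56  -0.007] [0.3 0.  0.3]
```

View pics/w6c.png

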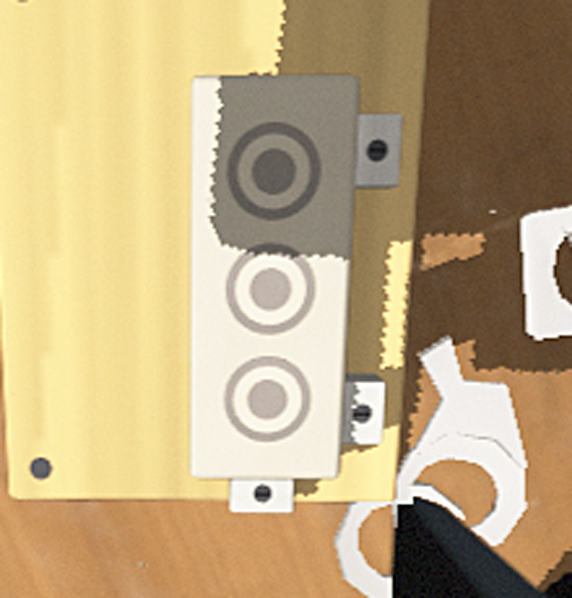

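View pics/s15.png

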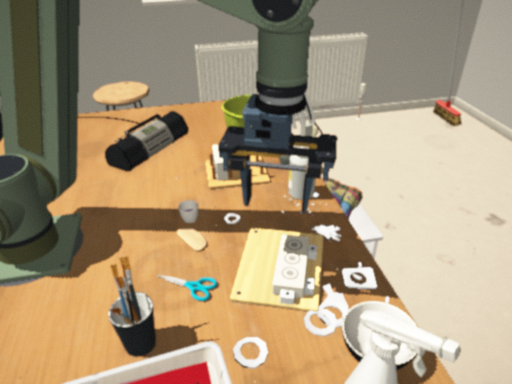

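View pics/c15.png

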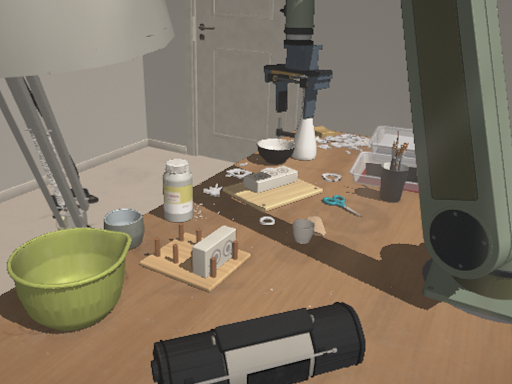

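```bash
python3 -c "
from station import bot
print(bot.job_done(), bot.get_state()['time_s'])"
```

```text
the job is handed in; nothing more can be done
the job is handed in; nothing more can be done
```

The long mould is lying flat on the registering board, pushed against all three stops, and the job was handed in at about 29 s. The gripper was open and clear of everything.

- **How it went:** I lifted the mould from the rack and tilted it forward first, but joint 5 ran out of range. I tilted it back 45° towards the robot instead, set its lower edge on the board and let it down gently on the lower finger. Then I gripped it across its width and slid it to the stops. Last, I pushed the end and the long side again with the fingers closed.
- **Contact checks:** Both last pushes met firm resistance. The end push reached about 12 N and the side push about 10 N, with 0.2 mm of movement or less when I pushed harder.
- **Camera checks:** The last wrist picture shows the long side on both far stops and the end on the right stop. The spacing at the two far stops agrees to about 0.5 mm, which is as fine as the picture can show. My camera-based estimates of the board's position disagreed by 1–2 mm, so for snugness I relied on contact, not on those positions.
- **Other objects:** The short mould, bottle and white cup look unmoved in the last scene and side pictures.

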